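# Sort the bench parts and snap the boxes shut

### The job

Clear up the small parts lying on the bench: put every beige die-stone segment in the blue box, every yellow-hubbed mixing tip in the yellow box and every black bur case in the grey box. When all are in, press the covers of all three boxes down until they snap shut, also that of a box left empty. Leave the white pot and the two dental casts at the sides where they stand.

Things in the scene. Friction and masses are not known exactly. Their poses are not given: they have to be found in the camera images.
- box_blue: blue plastic flip-top box, fixed to the bench, outside 106 (x) x 136 (y) x 40 mm, open on top; walls and floor 3 mm, so the inside is 100 x 130 mm and 37 mm deep; origin: centre of the underside; its x axis points from the front (finger lip and catch) to the hinge side at the back, z up. A spring catch 35 mm up on the outside of the front wall stands out 12 mm before that wall
- cover_blue (a joint): hinged cover of the blue box, rad: 0 = fully shut, grows as it opens, stop at 2.0 (leaning back beyond upright). A stiff hinge keeps it where it is left. Going shut, its front meets the spring catch at about 0.09; pressed at the lip with 6 to 10 N it snaps past and is held at 0, within 0.01; short of that it stays up on the catch
- cover_blue_hinge (a point): middle of the hinge line of the blue box's cover, 50 mm behind the box's centre along its x and 42 mm above its underside; the line runs along the box's y; axes turn with the cover: -x from the hinge to the lip, z out of the outer face. The cover is a 4 mm thick plate (2 mm either side of the hinge line), clear in a frame of the box's colour, 136 mm wide, reaching 103 mm from the hinge
- cover_blue_lip (a point): top of the finger lip of the blue box's cover, 110 mm from the hinge; the lip is 44 mm wide, 4 mm thick and its edge lies 117 mm from the hinge
- box_yellow: yellow plastic flip-top box, fixed to the bench, outside 106 (x) x 136 (y) x 40 mm, open on top; walls and floor 3 mm, so the inside is 100 x 130 mm and 37 mm deep; origin: centre of the underside; its x axis points from the front (finger lip and catch) to the hinge side at the back, z up. A spring catch 35 mm up on the outside of the front wall stands out 12 mm before that wall
- cover_yellow (a joint): hinged cover of the yellow box, rad: 0 = fully shut, grows as it opens, stop at 2.0 (leaning back beyond upright). A stiff hinge keeps it where it is left. Going shut, its front meets the spring catch at about 0.09; pressed at the lip with 6 to 10 N it snaps past and is held at 0, within 0.01; short of that it stays up on the catch
- cover_yellow_hinge (a point): middle of the hinge line of the yellow box's cover, 50 mm behind the box's centre along its x and 42 mm above its underside; the line runs along the box's y; axes turn with the cover: -x from the hinge to the lip, z out of the outer face. The cover is a 4 mm thick plate (2 mm either side of the hinge line), clear in a frame of the box's colour, 136 mm wide, reaching 103 mm from the hinge
- cover_yellow_lip (a point): top of the finger lip of the yellow box's cover, 110 mm from the hinge; the lip is 44 mm wide, 4 mm thick and its edge lies 117 mm from the hinge
- box_grey: grey plastic flip-top box, fixed to the bench, outside 106 (x) x 136 (y) x 40 mm, open on top; walls and floor 3 mm, so the inside is 100 x 130 mm and 37 mm deep; origin: centre of the underside; its x axis points from the front (finger lip and catch) to the hinge side at the back, z up. A spring catch 35 mm up on the outside of the front wall stands out 12 mm before that wall
- cover_grey (a joint): hinged cover of the grey box, rad: 0 = fully shut, grows as it opens, stop at 2.0 (leaning back beyond upright). A stiff hinge keeps it where it is left. Going shut, its front meets the spring catch at about 0.09; pressed at the lip with 6 to 10 N it snaps past and is held at 0, within 0.01; short of that it stays up on the catch
- cover_grey_hinge (a point): middle of the hinge line of the grey box's cover, 50 mm behind the box's centre along its x and 42 mm above its underside; the line runs along the box's y; axes turn with the cover: -x from the hinge to the lip, z out of the outer face. The cover is a 4 mm thick plate (2 mm either side of the hinge line), clear in a frame of the box's colour, 136 mm wide, reaching 103 mm from the hinge
- cover_grey_lip (a point): top of the finger lip of the grey box's cover, 110 mm from the hinge; the lip is 44 mm wide, 4 mm thick and its edge lies 117 mm from the hinge
- segment_1: beige sawn dental die-stone segment, block 21 (x) x 34 (y) x 14 mm with tooth stumps up to 23 mm on top, 24 to 39 g; belongs in the blue box; origin: centre of the underside, z up as it stands; may be absent
- tip_1: mixing tip with a yellow square-sided hub and a thin white nozzle, 56 mm long along its y; the hub is 13 mm square, from y = +15 to +28 mm, the nozzle (7 mm thick) from -28 to +15; 12 to 20 g; lies with the nozzle slightly drooping; belongs in the yellow box; origin: middle of its length, underside; may be absent
- bur_case_1: small plain black closed bur case, 28 (x) x 56 (y) x 22 mm, 24 to 39 g; belongs in the grey box; origin: centre of the underside, z up; may be absent
- segment_2: beige sawn dental die-stone segment, block 21 (x) x 34 (y) x 14 mm with tooth stumps up to 23 mm on top, 24 to 39 g; belongs in the blue box; origin: centre of the underside, z up as it stands; may be absent
- tip_2: mixing tip with a yellow square-sided hub and a thin white nozzle, 56 mm long along its y; the hub is 13 mm square, from y = +15 to +28 mm, the nozzle (7 mm thick) from -28 to +15; 12 to 20 g; lies with the nozzle slightly drooping; belongs in the yellow box; origin: middle of its length, underside; may be absent
- bur_case_2: small plain black closed bur case, 28 (x) x 56 (y) x 22 mm, 24 to 39 g; belongs in the grey box; origin: centre of the underside, z up; may be absent
- segment_3: beige sawn dental die-stone segment, block 21 (x) x 34 (y) x 14 mm with tooth stumps up to 23 mm on top, 24 to 39 g; belongs in the blue box; origin: centre of the underside, z up as it stands; may be absent
- white_pot: white screw pot, 48 mm across, 49 mm high, bystander; origin: centre of the underside
- stone_model: beige stone cast of a dental arch, 56 x 63 x 27 mm, bystander; origin: centre of the underside
- stack_model: dental cast on a banded white, blue and black base, 66 x 76 x 64 mm, bystander; origin: centre of the underside

How it is judged:
On the way, in this order (a step that is already met when the one before it is completed fails the run):
1. every part present lies in the box of its kind (x of segment_1 in the frame of box_blue between -0.053 and 0.053 m and y of segment_1 in the frame of box_blue between -0.068 and 0.068 m and z of segment_1 in the frame of box_blue between -0.005 and 0.041 m and linear speed of each of segment_1, tip_1, bur_case_1, segment_2, tip_2, bur_case_2, segment_3 below 0.05 m/s and x of tip_1 in the frame of box_yellow between -0.053 and 0.053 m and y of tip_1 in the frame of box_yellow between -0.068 and 0.068 m and z of tip_1 in the frame of box_yellow between -0.005 and 0.041 m and x of bur_case_1 in the frame of box_grey between -0.053 and 0.053 m and y of bur_case_1 in the frame of box_grey between -0.068 and 0.068 m and z of bur_case_1 in the frame of box_grey between -0.005 and 0.041 m and x of segment_2 in the frame of box_blue between -0.053 and 0.053 m and y of segment_2 in the frame of box_blue between -0.068 and 0.068 m and z of segment_2 in the frame of box_blue between -0.005 and 0.041 m and x of tip_2 in the frame of box_yellow between -0.053 and 0.053 m and y of tip_2 in the frame of box_yellow between -0.068 and 0.068 m and z of tip_2 in the frame of box_yellow between -0.005 and 0.041 m and x of bur_case_2 in the frame of box_grey between -0.053 and 0.053 m and y of bur_case_2 in the frame of box_grey between -0.068 and 0.068 m and z of bur_case_2 in the frame of box_grey between -0.005 and 0.041 m and x of segment_3 in the frame of box_blue between -0.053 and 0.053 m and y of segment_3 in the frame of box_blue between -0.068 and 0.068 m and z of segment_3 in the frame of box_blue between -0.005 and 0.041 m), for 0.2 s.
2. the covers of all three boxes are snapped shut (value of joint each of cover_blue, cover_yellow, cover_grey below 0.03 rad), for 0.2 s.
At the end, for the whole second after the job is handed in: Each segment present lies at rest inside the blue box, each mixing tip in the yellow box, each bur case in the grey box (origin within the walls, below the cover), and the covers of all three boxes are snapped shut (within 0.03 rad) (all of step 1 and all of step 2); the robot touches nothing.
It fails at once if the white pot is pushed more than 3 cm away or tipped over (distance of white_pot from where it was at the start of the episode above 0.03 m or angle between white_pot's own z axis and vertical above 0.6 rad).
It fails at once if the stone model is pushed more than 3 cm away or tipped over (distance of stone_model from where it was at the start of the episode above 0.03 m or angle between stone_model's own z axis and vertical above 0.6 rad).
It fails at once if the stack model is pushed more than 3 cm away or tipped over (distance of stack_model from where it was at the start of the episode above 0.03 m or angle between stack_model's own z axis and vertical above 0.6 rad).
Of segment_1, tip_1, bur_case_1, segment_2, tip_2, bur_case_2, segment_3 only 5 to 7 are there at a start; the rules pass over those that are not, and their reading is None.
At some moment in a run one of segment_1, tip_1, bur_case_1, segment_2, tip_2, bur_case_2, segment_3 may be knocked a few centimetres aside while the robot is not near it.
Once in a run the grip may slacken for a moment while it holds something.
It also fails if it takes over 210 s, if anything falls off the work surface, if the arm or the gripper's body presses on something with over 40 N, if the wrist force passes 120 N, or if a joint passes its speed limit or range.

### The arm

A 6-joint arm with a two-finger parallel gripper is mounted at the origin on a cart in front of the work surface, level with it; the furniture and walls round the work are solid. World frame = base frame: x ahead of the robot, y to its left, z up, the work surface at z = 0. Lengths are in m, angles in rad, forces in N, time in s.
With the tool pointing down it reaches from about 0.425 to 0.95 m from the base axis. Payload 3.5 kg.
Tool frame: the origin (TCP) lies at the very end of the fingers, on their centre line; the grasp point (between the pads) lies 19 mm behind it; z points along the fingers, y is the direction in which the jaws open and shut (so a half turn about z gives the same grasp; the last joint's range is limited). The gripper opens to 85 mm and grips with 20 to 120 N. Pads are 22 mm wide; open, the fingers measure 114 mm over their backs; the gripper's body (76 mm by 85 mm) begins 54 mm behind the grasp point. The pads swing forward as they close: fully open they stand 13 mm farther back than shut.
Start: joints at [-1.44, 0.286, 1.577, -0, 1.279, -0.15], TCP at [0.187, -0.649, 0.231] pointing down, gripper open.
Joint ranges: [-2.77, 2.77], [-0.9, 2.22], [0.21, 2.48], [-1.53, 4.67], [0.24, 2.81], [-2.84, 2.84]. Speed limits (rad/s): [2.79, 2.79, 3.14, 3.14, 3.14, 3.14].

### API

Orientations are given as a unit quaternion [x, y, z, w].
In Python, from plant import get_state, read_camera, get_calibration, ticket, search_frame, cut_out, pinpoint gives the robot as it stands.
- The arm moves only by the tool move_arm, never from a script. Its argument "plan" is a list that holds one entry, the list of rows, each a list of 7 numbers: the turn, a rotation vector about the tool's x, y, z in degrees, then the shift along the tool's x, y, z in m, then the finger opening in m, from 0 to 0.0854. In form: [[[ax, ay, az, x, y, z, hand], ...]]. A call has exactly 5 rows; each row is the pose to reach, as a shift and turn from the pose measured when the call began, along the tool's axes at that moment; what a row does not reach only later rows make up. A row lasts 1/8 s, in which the tool goes at most 62.5 mm and 10.7 degrees, less where a joint would pass 70% of its speed; a pose out of reach is approached as far as the arm can. A call with a gripper value outside its range is refused whole. The fingers move at their own pace and stop on an object; "force" is the grip in N (left out, the last holds). Time passes only in rows, so rows that repeat a pose let the fingers close, or fill a call up. It gives the time, the measured TCP pose, the force and the opening at its end, in the units of the state.
- get_state(): the state, without advancing time (a new reading comes with each control period).
- read_camera(name): name is "scene" or "top"; returns the picture (480x640x3 uint8, red, green, blue); there is no depth.
- get_calibration(name): a dict with "mtx" (3x3 intrinsics, pixels), "dist_coeffs" ([k1, k2, p1, p2, k3] as OpenCV has them; the pictures are not rectified), "extrinsics" (4x4, takes a point from camera to world coordinates). Camera axes: x right, y up, looking along -z (the intrinsics and any distortion apply to the point x, -y, -z); pixel columns grow to the right and rows downward; lengths in m; the calibration is good to about 2 mm. A picture is of the moment at which its call begins. get_calibration takes no time and is no camera call.
- ticket.sign_off(): hands the job in, once; it reports no verdict.
Trained networks look in the newest picture that a camera, given by its name, has taken for a name from the list of things; names that differ only in an ending like _2 or _b are one class to them, and where a whole thing is asked for, a point or a joint stands for the part that bears it (a point fixed in the world has none). Each returns a list of dicts, best first, with "p" (0 to 1); they miss things now and then, are a little off and sometimes report something else, mostly with a low value. They report only what shows in the picture. A call takes as long as a camera call.
- search_frame(camera, query): "centre" ([column, row] in pixels, amid what is visible of it).
- cut_out(camera, query): "pixels" (480x640 bool, what is visible of it) and "centre" ([column, row] in pixels, amid what is visible of it).
- pinpoint(camera, query): "centre" ([column, row] in pixels: a listed point, or the origin of a listed thing).
The state is a dict: "time": time; "qpos": joint angles; "dq": joint speeds; "joint_efforts": joint torques, N m; "eef_pos": TCP position; "tcp_rot": TCP orientation; "contact_force": force on the tool from outside, world axes, zero at the start; "wrist_torque": the same for the moment, N m; "opening": opening from 0.0 (shut) to 1.0 (fully open).
Only numpy, scipy, OpenCV 4.12 (cv2) and the standard library are available. Lean on these libraries where they do the work, as an engineer would, in place of code of your own. Each camera call takes 0.05 s, during which the arm holds its last target.

## Working session

There is one attempt and no reset: what is moved stays moved. The work goes in short steps, Python scripts to look and compute and a tool call to move; the robot and the scene stay as the last step left them, time stands still between calls to the robot, and variables do not carry over. Pictures are saved under pics/ and viewed, and the job is handed in when it is done.

Besides the shell and the picture viewer there is one more tool, called after "Request:" as name([rows], argument=value, ...), one row to a line, values as JSON. move_arm: Moves the arm, as the interface text tells. Its arguments: {"type":"object","properties":{"plan":{"type":"array","items":{"type":"array","items":{"type":"array","items":{"type":"number"}}}},"force":{"type":"number"}},"required":["plan"]}

```bash
ls -la; mkdir -p pics; python3 - <<'E'
from plant import *
import cv2
print(get_state())
for c in ["scene","top"]:
    im=read_camera(c); cv2.imwrite(f"pics/{c}0.png",im[:,:,::-1])
    print(c,get_calibration(c))
E
```

```text
total 12
drwxr-xr-x  3 agent agent 4096 Dec  7 07:18 .
drwxr-xr-x 23 root  root  4096 Dec  7 07:18 ..
drwxr-xr-x  2 agent agent 4096 Dec  7 07:18 pics
{'time': 0.0, 'qpos': array([-1.44000977e+00,  2.87182814e-01,  1.57817407e+00, -1.55768223e-05,
        1.27858630e+00, -1.50005283e-01]), 'dq': array([ 0.00087865, -0.00071017, -0.00085863, -0.0021856 ,  0.00042264,
       -0.00033555]), 'joint_efforts': array([-9.28749469e-04, -4.05982268e+01, -2.92627770e+01, -1.22378719e-04,
        5.90716110e-03, -8.89693865e-06]), 'eef_pos': array([ 0.18698895, -0.64790355,  0.22993732]), 'tcp_rot': array([ 9.90159671e-01,  1.39937286e-01,  3.83809961e-06, -1.17528224e-03]), 'contact_force': array([ 0.0619822 ,  0.11219634, -0.49102427]), 'wrist_torque': array([0.00833511, 0.01320894, 0.00265576]), 'opening': 0.9942073263740715}
scene {'mtx': array([[471.09867172,   0.        , 319.96963288],
       [  0.        , 471.09867172, 233.70782922],
       [  0.        ,   0.        ,   1.        ]]), 'dist_coeffs': array([-0.02488766,  0.        ,  0.        ,  0.        ,  0.        ]), 'extrinsics'
[... 159 characters left out ...]
0.57542329,  0.86464653],
       [ 0.        ,  0.        ,  0.        ,  1.        ]])}
top {'mtx': array([[590.60476777,   0.        , 325.05203697],
       [  0.        , 590.60476777, 242.85672906],
       [  0.        ,   0.        ,   1.        ]]), 'dist_coeffs': array([-0.01332778,  0.        ,  0.        ,  0.        ,  0.        ]), 'extrinsics': array([[ 2.97103566e-02,  9.80232143e-01, -1.95607366e-01,
         2.25027810e-01],
       [-9.99536774e-01,  3.04270032e-02,  6.59139317e-04,
        -3.61823352e-02],
       [ 6.59785548e-03,  1.95497172e-01,  9.80682071e-01,
         1.43578916e+00],
       [ 0.00000000e+00,  0.00000000e+00,  0.00000000e+00,
         1.00000000e+00]])}
```

View pics/scene0.png

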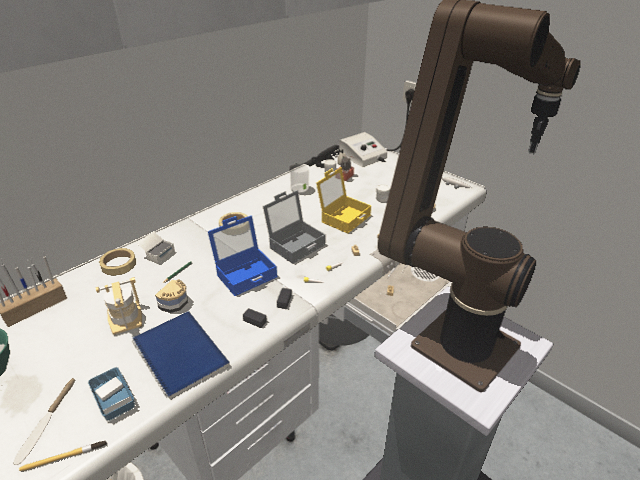

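View pics/top0.png

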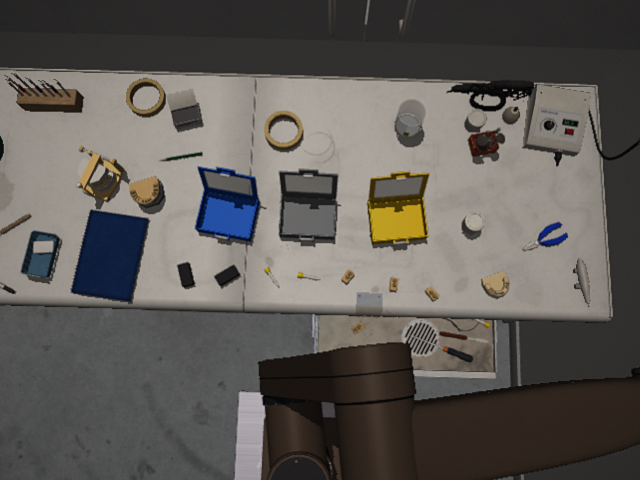

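```bash
cat > h.py <<'E'
from plant import *
import cv2, numpy as np
from scipy.spatial.transform import Rotation as Ro
CAL={c:get_calibration(c) for c in ("scene","top")}
F=np.diag([1,-1,-1.])
def ray(c,px):
    k=CAL[c]; p=cv2.undistortPoints(np.array(px,float).reshape(-1,1,2),k["mtx"],k["dist_coeffs"]).reshape(-1,2)
    d=np.c_[p[:,0],-p[:,1],-np.ones(len(p))]@k["extrinsics"][:3,:3].T
    return k["extrinsics"][:3,3],d
def w(c,px,z):
    o,d=ray(c,px); t=(z-o[2])/d[:,2]; return o+d*t[:,None]
def pix(c,P):
    k=CAL[c];E=k["extrinsics"];R=E[:3,:3]@F; 
    rv=cv2.Rodrigues(R.T)[0]; t=-R.T@E[:3,3]
    return cv2.projectPoints(np.array(P,float).reshape(-1,1,3),rv,t,k["mtx"],k["dist_coeffs"])[0].reshape(-1,2)
def snap(c,name):
    im=read_camera(c); cv2.imwrite("pics/"+name+".png",im[:,:,::-1]); return im
def crop(im,name,u0,v0,u1,v1,s=4):
    cv2.imwrite("pics/"+name+".png",cv2.resize(im[v0:v1,u0:u1,::-1],None,fx=s,fy=s,interpolation=cv2.INTER_CUBIC))
def rect(mask,c,z):
    ys,xs=np.nonzero(mask); P=w(c,np.c_[xs,ys],z)[:,:2]
    r=cv2.minAreaRect((P*1000).astype(np.float32)); m=P.mean(0)
    u,s,v=np.linalg.svd(P-m,full_matrices=False); ax=v[0]
    return np.array(r[0])/1000,r[1],np.degrees(np.arctan2(ax[1],ax[0]))%180,m
def st():
    s=get_state(); R=Ro.from_quat(s["tcp_rot"]); return s,R
E
python3 - <<'E'
from h import *
im=snap("top","t1"); crop(im,"t1a",170,250,370,300,4);crop(im,"t1b",300,250,500,310,4)
s,R=st(); print(R.as_matrix().round(3))
for q,z in (("segment_1",.01),("tip_1",.005),("bur_case_1",.015)):
    for d in cut_out("top",q):
        r=rect(d["pixels"],"top",z); print(q,round(d["p"],2),np.round(d["centre"],1),np.round(r[0],3),np.round(r[1],0),round(r[2],0),np.round(r[3],3))
    for d in pinpoint("top",q): print("  pin",round(d["p"],2),np.round(d["centre"],1),w("top",d["centre"],0).round(3))
for b in ("blue","yellow","grey"):
    for q,z in ((f"box_{b}",0),(f"cover_{b}_hinge",.042),(f"cover_{b}_lip",.15)):
        print(q,[(round(d["p"],2),np.round(d["centre"],1),w("top",d["centre"],z).round(3)) for d in pinpoint("top",q)[:2]])
E
```

```text
[[ 0.961  0.277 -0.   ]
 [ 0.277 -0.961  0.002]
 [ 0.    -0.002 -1.   ]]
segment_1 0.59 [348.  275.4] [ 0.43  -0.095] [18. 32.] 144.0 [ 0.43  -0.095]
segment_1 0.44 [393.4 284.7] [ 0.413 -0.208] [34. 19.] 174.0 [ 0.413 -0.207]
segment_1 0.44 [307.2 278.1] [0.427 0.001] [53. 11.] 78.0 [0.427 0.004]
  pin 0.53 [349.3 276.3] [[ 0.43  -0.099  0.   ]]
  pin 0.49 [393.3 198.3] [[ 0.631 -0.206  0.   ]]
  pin 0.46 [393.3 283.2] [[ 0.416 -0.207  0.   ]]
  pin 0.43 [431.5 294.1] [[ 0.392 -0.301  0.   ]]
tip_1 0.75 [224.9 181.7] [0.664 0.213] [162.  64.] 75.0 [0.662 0.212]
tip_1 0.57 [226.4 273.9] [0.423 0.2  ] [33. 58.] 123.0 [0.423 0.2  ]
  pin 0.64 [274.1 274.6] [[0.428 0.085 0.   ]]
  pin 0.46 [306.9 278.8] [[0.42  0.005 0.   ]]
bur_case_1 0.52 [229.7 273.7] [0.422 0.197] [33. 56.] 126.0 [0.423 0.197]
  pin 0.78 [227.3 276.5] [[0.42 0.2  0.  ]]
  pin 0.67 [394.4 221.6] [[ 0.571 -0.209  0.   ]]
  pin 0.53 [183.1 275.6] [[0.419 0.308 0.   ]]
box_blue [(0.75, array([401.1, 174.8]), array([[ 0.694, -0.225,  0.   ]])), (0.62, array([228.3, 216.5]), array([[0.571, 0.207, 0.   ]]))]
cover_blue_hin
[... 184 characters left out ...]
]), array([[0.613, 0.409, 0.   ]]))]
cover_yellow_hinge [(0.82, array([396.8, 196.4]), array([[ 0.624, -0.209,  0.042]])), (0.6, array([496.3, 286.6]), array([[ 0.41 , -0.447,  0.042]]))]
cover_yellow_lip [(0.81, array([402.3, 176.4]), array([[ 0.641, -0.208,  0.15 ]])), (0.3, array([394.9, 198.7]), array([[ 0.588, -0.192,  0.15 ]]))]
box_grey [(0.65, array([311.1, 215.1]), array([[ 0.581, -0.   ,  0.   ]]))]
cover_grey_hinge [(0.97, array([306.8, 192.9]), array([[0.626, 0.011, 0.042]])), (0.16, array([391.1, 286.1]), array([[ 0.403, -0.197,  0.042]]))]
cover_grey_lip [(0.9, array([306.3, 171.7]), array([[0.645, 0.01 , 0.15 ]])), (0.75, array([226. , 273.9]), array([[0.405, 0.178, 0.15 ]]))]
```

View pics/t1a.png

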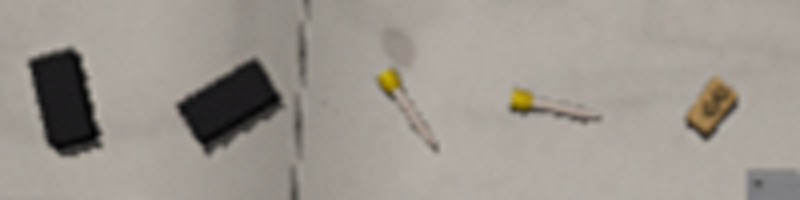

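View pics/t1b.png

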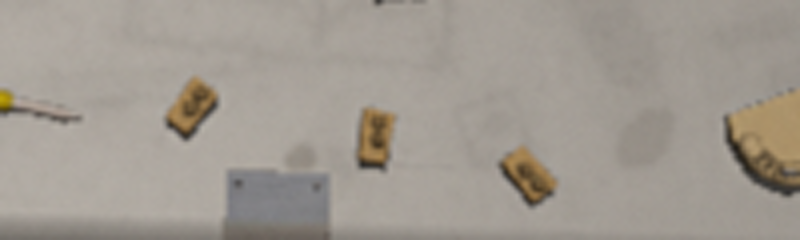

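```bash
cat >> h.py <<'E'
def comps(m,amin=15):
    n,l,s,c=cv2.connectedComponentsWithStats(m.astype(np.uint8)); return [(l==i) for i in range(1,n) if s[i,4]>=amin]
def parts(im,box=(150,255,460,308)):
    hsv=cv2.cvtColor(im,cv2.COLOR_RGB2HSV).astype(int); H,S,V=hsv[...,0],hsv[...,1],hsv[...,2]
    reg=np.zeros(H.shape,bool); reg[box[1]:box[3],box[0]:box[2]]=1
    out=[]
    for m in comps(reg&(V<48),150):
        ys,xs=np.nonzero(m)
        if xs.ptp() if hasattr(xs,'ptp') else np.ptp(xs)>40: pass
        out.append(("bur",)+rect(m,"top",.018))
    for m in comps(reg&(S>70)&(V>60)&(H>8)&(H<23),40): out.append(("seg",)+rect(m,"top",.014))
    for m in comps(reg&(S>150)&(V>100)&(H>=23)&(H<35),8):
        ys,xs=np.nonzero(m); out.append(("hub",)+rect(m,"top",.010))
    return out
def go(P,psi,verbose=True):
    "world target TCP and tool yaw psi (deg), tool down -> row numbers"
    s,R=st(); p=np.radians(psi); c,n=np.cos(p),np.sin(p)
    best=None
    for k in (0,):
        Rt=np.array([[c,n,0],[n,-c,0],[0,0,-1.]]); rv=(R.inv()*Ro.from_matrix(Rt)).as_rotvec(degrees=True)
        d=R.inv().apply(np.array(P)-s["eef_pos"])
        print("go",P,psi,"->",rv.round(1),d.round(4),"t",round(s["time"],2),"open",round(s["opening"],3))
E
python3 - <<'E'
from h import *
im=cv2.imread("pics/t1.png")[:,:,::-1].copy()
for p in parts(im): print(p[0],np.round(p[1],3),np.round(p[2],0),round(p[3],0),np.round(p[4],4))
E
```

```text
bur [0.418 0.298] [58. 29.] 19.0 [0.4185 0.2976]
bur [0.42  0.198] [30. 53.] 123.0 [0.4198 0.1975]
seg [ 0.428 -0.094] [19. 33.] 149.0 [ 0.4282 -0.0937]
seg [ 0.413 -0.205] [18. 33.] 172.0 [ 0.4132 -0.2057]
seg [ 0.393 -0.299] [32. 20.] 38.0 [ 0.3923 -0.2987]
hub [0.438 0.102] [10. 10.] 19.0 [0.4377 0.1027]
hub [0.429 0.022] [ 7. 10.] 78.0 [0.4288 0.0218]
```

```bash
python3 - <<'E'
from h import *
a=w("top",[[279.3,287.5],[320,279.5]],.004)[:,:2]; hb=np.array([[.4377,.1027],[.4288,.0218]])
for i in range(2):
    d=a[i]-hb[i]; print(a[i].round(3),np.linalg.norm(d).round(3),np.degrees(np.arctan2(d[1],d[0])).round(1))
go([.393,-.299,.09],38); go([.393,-.299,.005],38)
E
```

```text
[0.396 0.071] 0.052 -142.4
[ 0.419 -0.028] 0.05 -101.2
go [0.393, -0.299, 0.09] 38 -> [  0.    0.  -21.9] [ 0.2947 -0.2788  0.1413] t 0.9 open 0.997
go [0.393, -0.299, 0.005] 38 -> [  0.    0.  -21.9] [ 0.2947 -0.2788  0.2263] t 0.9 open 0.997
```

Request:
move_arm([
  [[0, 0, -5, 0.06, -0.056, 0.02, 0.06], [0, 0, -12, 0.12, -0.112, 0.05, 0.06], [0, 0, -22, 0.18, -0.168, 0.08, 0.06], [0, 0, -22, 0.24, -0.224, 0.11, 0.06], [0, 0, -22, 0.295, -0.279, 0.141, 0.06]],
], force=40)

```text
time: 1.52
eef_pos: [0.3391, -0.3926, 0.1319]
tcp_rot: [0.945, 0.326, 0.0, 0.001]
contact_force: [1.0, 0.5, 0.3]
opening: 0.701
```

```bash
python3 - <<'E'
from h import *
go([.393,-.299,.06],38); go([.393,-.299,.005],38)
E
```

```text
go [0.393, -0.299, 0.06] 38 -> [0.1 0.  0.1] [ 0.1002 -0.0406  0.0718] t 1.52 open 0.701
go [0.393, -0.299, 0.005] 38 -> [0.1 0.  0.1] [ 0.1002 -0.0407  0.1268] t 1.52 open 0.701
```

Request:
move_arm([
  [[0, 0, 0, 0.05, -0.02, 0.03, 0.06], [0, 0, 0, 0.1, -0.041, 0.06, 0.06], [0, 0, 0, 0.1, -0.041, 0.072, 0.06], [0, 0, 0, 0.1, -0.041, 0.1, 0.06], [0, 0, 0, 0.1, -0.041, 0.127, 0.06]],
])

```text
time: 2.15
eef_pos: [0.3932, -0.3003, 0.0049]
tcp_rot: [0.945, 0.326, 0.001, 0.002]
contact_force: [-0.2, 0.5, -0.8]
opening: 0.708
```

```bash
python3 - <<'E'
from h import *
go([.393,-.299,.005],38)
im=snap("top","t2"); crop(im,"t2a",360,230,510,320,5)
E
```

```text
go [0.393, -0.299, 0.005] 38 -> [0.2 0.  0.1] [ 0.0007 -0.0012 -0.0001] t 2.15 open 0.708
```

View pics/t2a.png

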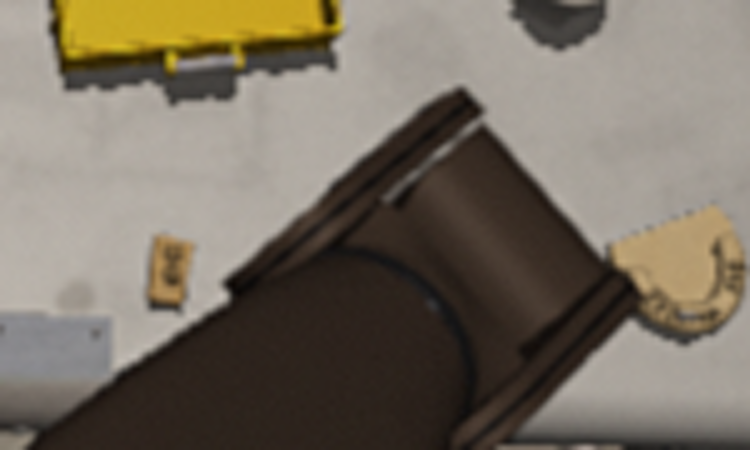

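The wrist hides the part, but the pose is on target. Closing, then lifting.

Request:
move_arm([
  [[0, 0, 0, 0, -0.001, 0, 0], [0, 0, 0, 0, -0.001, 0, 0], [0, 0, 0, 0, -0.001, 0, 0], [0, 0, 0, 0, -0.001, 0, 0], [0, 0, 0, 0, -0.001, 0, 0]],
], force=40)

```text
time: 2.82
eef_pos: [0.3912, -0.2986, 0.0028]
tcp_rot: [0.945, 0.326, -0.0, 0.0]
contact_force: [-1.5, -0.9, 6.2]
opening: 0.205
```

```bash
python3 - <<'E'
from h import *
go([.393,-.299,.25],0); go([.56,.16,.25],0);go([.56,.16,.1],0)
c={b:pinpoint("top",f"cover_{b}_hinge")[:1] for b in ("blue","grey","yellow")}
im=snap("top","t3"); crop(im,"t3a",180,150,450,250,3)
read_camera("scene")
for b in ("blue","grey","yellow"):
    for k in("hinge","lip"):
        q=f"cover_{b}_{k}"; 
        T=[w_ for w_ in pinpoint("top",q)[:1]]; S=[x for x in pinpoint("scene",q)[:1]]
        if T and S:
            o1,d1=ray("top",T[0]["centre"]);o2,d2=ray("scene",S[0]["centre"]);d1=d1[0];d2=d2[0]
            A=np.c_[d1,-d2]; x=np.linalg.lstsq(A,o2-o1,rcond=None)[0]; a=o1+x[0]*d1;b_=o2+x[1]*d2
            print(q,round(T[0]["p"],2),round(S[0]["p"],2),((a+b_)/2).round(3),"gap",np.linalg.norm(a-b_).round(3))
E
```

```text
go [0.393, -0.299, 0.25] 0 -> [ 0.  0. 38.] [ 0.001   0.0015 -0.2472] t 2.83 open 0.205
go [0.56, 0.16, 0.25] 0 -> [ 0.  0. 38.] [ 0.4154 -0.2571 -0.2476] t 2.83 open 0.205
go [0.56, 0.16, 0.1] 0 -> [ 0.  0. 38.] [ 0.4155 -0.2571 -0.0976] t 2.83 open 0.205
cover_blue_hinge 0.63 0.91 [0.623 0.195 0.042] gap 0.005
cover_grey_hinge 0.73 0.82 [0.625 0.013 0.044] gap 0.003
cover_grey_lip 0.84 0.6 [0.65  0.008 0.142] gap 0.002
cover_yellow_lip 0.68 0.67 [ 0.644 -0.208  0.153] gap 0.006
```

View pics/t3a.png

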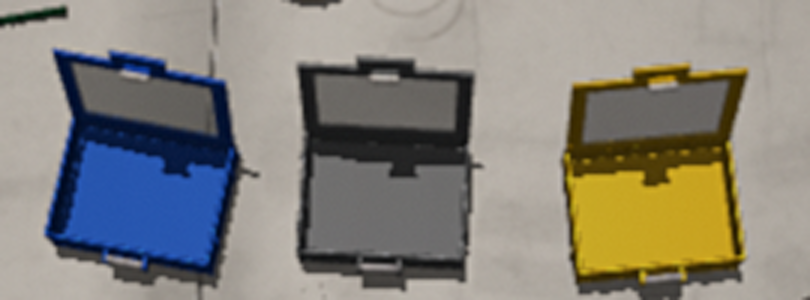

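Request:
move_arm([
  [[0, 0, 0, 0, 0, -0.05, 0], [0, 0, 10, 0.02, -0.012, -0.11, 0], [0, 0, 20, 0.07, -0.044, -0.13, 0], [0, 0, 30, 0.12, -0.075, -0.13, 0], [0, 0, 40, 0.17, -0.106, -0.13, 0]],
], force=60)

```text
time: 4.3
eef_pos: [0.4561, -0.1211, 0.133]
tcp_rot: [1.0, -0.002, 0.0, 0.0]
contact_force: [0.1, 0.1, -0.3]
opening: 0.196
```

```bash
cat >> h.py <<'E'
BOX={"blue":(.573,.205,-9.4),"grey":(.575,.012,-1.0),"yellow":(.574,-.215,7.0)}
def inbox(b,x,y):
    cx,cy,a=BOX[b]; a=np.radians(a); return [cx+x*np.cos(a)-y*np.sin(a), cy+x*np.sin(a)+y*np.cos(a)]
def gob(b,x,y,z,dpsi=0): go(np.round(inbox(b,x,y)+[z],4),BOX[b][2]+dpsi)
E
python3 - <<'E'
from h import *
gob("blue",-.005,-.04,.13);gob("blue",-.005,-.04,.013)
E
```

```text
go [0.5615 0.1664 0.13  ] -9.4 -> [ 0.  -0.   9.2] [ 0.1043 -0.2879  0.0029] t 4.3 open 0.196
go [0.5615 0.1664 0.013 ] -9.4 -> [ 0.  -0.   9.2] [ 0.1043 -0.288   0.1199] t 4.3 open 0.196
```

Request:
move_arm([
  [[0, 0, 9, 0.022, -0.06, 0, 0], [0, 0, 9, 0.044, -0.12, 0, 0], [0, 0, 9, 0.066, -0.18, 0, 0], [0, 0, 9, 0.088, -0.24, 0, 0], [0, 0, 9, 0.104, -0.288, 0.003, 0]],
])

```text
time: 4.92
eef_pos: [0.5613, 0.1686, 0.1298]
tcp_rot: [0.997, -0.08, 0.0, 0.0]
contact_force: [1.1, -0.9, 0.8]
opening: 0.193
```

```bash
python3 - <<'E'
from h import *
gob("blue",-.005,-.04,.013)
snap("scene","s4")
E
```

```text
go [0.5615 0.1664 0.013 ] -9.4 -> [ 0.  -0.   0.2] [0.0004 0.002  0.1168] t 4.92 open 0.193
```

View pics/s4.png

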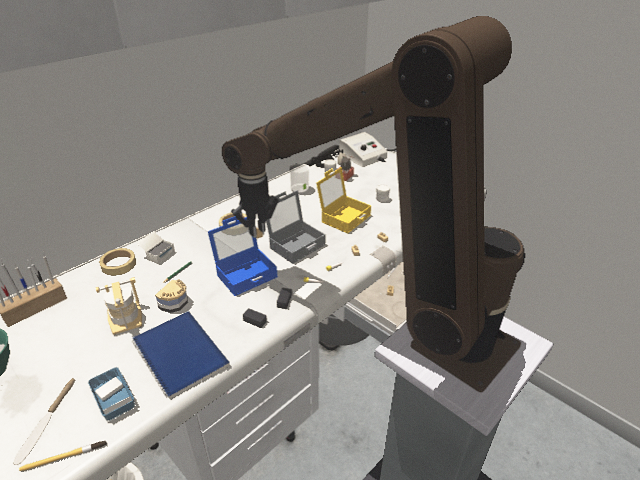

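The gripper at about (258,215) holds the beige segment over the right half of the blue box. Lowering.

Request:
move_arm([
  [[0, 0, 0, 0, 0.002, 0.05, 0], [0, 0, 0, 0, 0.002, 0.1, 0], [0, 0, 0, 0, 0.002, 0.116, 0], [0, 0, 0, 0, 0.002, 0.118, 0], [0, 0, 0, 0, 0.002, 0.118, 0.034]],
])

```text
time: 5.6
eef_pos: [0.564, 0.174, 0.0134]
tcp_rot: [0.997, -0.079, 0.003, -0.004]
contact_force: [3.0, 16.8, -9.8]
opening: 0.388
```

Request:
move_arm([
  [[0, 0, 0, 0, 0, 0, 0.034], [0, 0, 0, 0, 0, -0.05, 0.034], [0, 0, 0, -0.02, 0, -0.1, 0.06], [0, 0, 0, -0.05, 0.03, -0.12, 0.06], [0, 0, 0, -0.08, 0.08, -0.12, 0.06]],
])

```text
time: 6.22
eef_pos: [0.474, 0.1065, 0.1376]
tcp_rot: [0.997, -0.078, 0.008, -0.004]
contact_force: [0.2, -0.6, 0.4]
opening: 0.699
```

```bash
python3 - <<'E'
from h import *
im=snap("top","t5"); crop(im,"t5a",170,170,450,310,2.8)
for p in parts(im): print(p[0],np.round(p[1],3),np.round(p[2],0),round(p[3],0),np.round(p[4],4))
go([.4132,-.206,.09],-8);go([.428,-.094,.09],-31)
E
```

```text
bur [0.408 0.164] [126. 171.] 80.0 [0.4258 0.1467]
bur [0.419 0.298] [57. 29.] 18.0 [0.4185 0.2977]
seg [ 0.428 -0.094] [19. 33.] 149.0 [ 0.4282 -0.0937]
seg [ 0.413 -0.205] [18. 33.] 172.0 [ 0.4132 -0.2057]
hub [0.43  0.021] [11.  7.] 63.0 [0.4294 0.0206]
go [0.4132, -0.206, 0.09] -8 -> [-0.2 -0.2 -1. ] [-0.0046  0.3137  0.0422] t 6.28 open 0.705
go [0.428, -0.094, 0.09] -31 -> [-0.2 -0.2 22. ] [-0.0076  0.2008  0.0426] t 6.28 open 0.705
```

View pics/t5a.png

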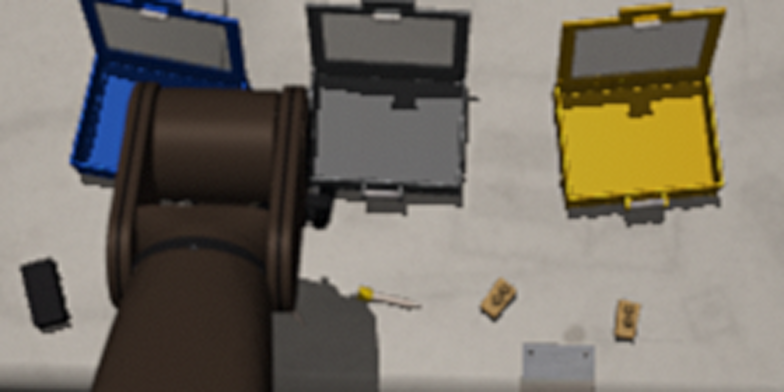

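Force of 16.8 N sideways means a finger brushed the box's side wall on opening; I'll place the next parts closer to the middle. Next segment.

Request:
move_arm([
  [[0, 0, 6, 0, 0.06, 0, 0.06], [0, 0, 14, -0.003, 0.12, 0, 0.06], [0, 0, 22, -0.006, 0.18, 0, 0.06], [0, 0, 22, -0.008, 0.201, 0.03, 0.06], [0, 0, 22, -0.008, 0.201, 0.06, 0.06]],
])

```text
time: 6.9
eef_pos: [0.4289, -0.097, 0.0745]
tcp_rot: [0.963, -0.269, 0.005, -0.001]
contact_force: [-0.4, -0.3, -0.6]
opening: 0.699
```

```bash
python3 - <<'E'
from h import *
go([.428,-.094,.004],-31)
E
```

```text
go [0.428, -0.094, 0.004] -31 -> [-0.3 -0.5 -0.2] [-0.003  -0.0018  0.0705] t 6.9 open 0.699
```

Request:
move_arm([
  [[0, 0, 0, -0.003, -0.002, 0.05, 0.06], [0, 0, 0, -0.003, -0.002, 0.069, 0.06], [0, 0, 0, -0.003, -0.002, 0.07, 0.06], [0, 0, 0, -0.003, -0.002, 0.07, 0], [0, 0, 0, -0.003, -0.002, 0.07, 0]],
], force=60)

```text
time: 7.52
eef_pos: [0.4295, -0.0945, 0.0063]
tcp_rot: [0.963, -0.269, 0.007, -0.001]
contact_force: [0.0, 0.5, 0.1]
opening: 0.282
```

Request:
move_arm([
  [[0, 0, 0, 0, 0, 0, 0], [0, 0, 0, 0, 0, 0, 0], [0, 0, 0, 0, 0, -0.05, 0], [0, 0, 0, 0, 0, -0.1, 0], [0, 0, 0, 0, 0, -0.12, 0]],
])

```text
time: 8.15
eef_pos: [0.4295, -0.0949, 0.1297]
tcp_rot: [0.963, -0.269, 0.009, -0.0]
contact_force: [-0.2, 0.2, -0.7]
opening: 0.188
```

```bash
python3 - <<'E'
from h import *
gob("blue",-.005,0,.125);gob("blue",-.005,0,.012)
E
```

```text
go [0.5681 0.2058 0.125 ] -9.4 -> [ -0.1  -1.1 -21.8] [-0.0374 -0.329   0.0057] t 8.15 open 0.188
go [0.5681 0.2058 0.012 ] -9.4 -> [ -0.1  -1.1 -21.8] [-0.0395 -0.3284  0.1186] t 8.15 open 0.188
```

Request:
move_arm([
  [[0, 0, -5, -0.007, -0.06, 0, 0], [0, 0, -10, -0.014, -0.12, 0, 0], [0, -1, -16, -0.021, -0.18, 0, 0], [0, -1, -22, -0.028, -0.24, 0, 0], [0, -1, -22, -0.034, -0.3, 0, 0]],
])

```text
time: 8.78
eef_pos: [0.5564, 0.1812, 0.1305]
tcp_rot: [0.997, -0.08, 0.001, -0.0]
contact_force: [-0.3, -0.9, 0.4]
opening: 0.185
```

```bash
python3 - <<'E'
from h import *
gob("blue",-.005,0.003,.125);gob("blue",-.005,0.003,.012)
E
```

```text
go [0.5686 0.2088 0.125 ] -9.4 -> [-0.1 -0.1  0.2] [ 0.0076 -0.0291  0.0056] t 8.78 open 0.185
go [0.5686 0.2088 0.012 ] -9.4 -> [-0.1 -0.1  0.2] [ 0.0074 -0.029   0.1186] t 8.78 open 0.185
```

Request:
move_arm([
  [[0, 0, 0, 0.008, -0.031, 0.01, 0], [0, 0, 0, 0.008, -0.031, 0.06, 0], [0, 0, 0, 0.008, -0.031, 0.1, 0], [0, 0, 0, 0.008, -0.031, 0.116, 0], [0, 0, 0, 0.008, -0.031, 0.117, 0.028]],
])

```text
time: 9.4
eef_pos: [0.569, 0.2104, 0.0128]
tcp_rot: [0.997, -0.08, 0.0, -0.0]
contact_force: [0.0, 0.2, 0.6]
opening: 0.328
```

Request:
move_arm([
  [[0, 0, 0, 0, 0, 0, 0.028], [0, 0, 0, 0, 0, -0.05, 0.028], [0, 0, 0, -0.02, 0.02, -0.1, 0.05], [0, 0, 0, -0.05, 0.08, -0.12, 0.06], [0, 0, 0, -0.08, 0.14, -0.12, 0.06]],
])

```text
time: 10.02
eef_pos: [0.4765, 0.0935, 0.1373]
tcp_rot: [0.997, -0.079, 0.005, -0.0]
contact_force: [0.2, -0.7, 0.5]
opening: 0.705
```

```bash
python3 - <<'E'
from h import *
im=snap("top","t6"); crop(im,"t6a",170,170,450,310,2.8)
for p in parts(im): print(p[0],np.round(p[1],3),np.round(p[2],0),round(p[3],0),np.round(p[4],4))
go([.4132,-.206,.09],-8)
E
```

```text
bur [0.408 0.153] [126. 176.] 83.0 [0.4254 0.1333]
bur [0.419 0.298] [57. 29.] 18.0 [0.4185 0.2977]
seg [ 0.413 -0.205] [18. 33.] 172.0 [ 0.4132 -0.2057]
go [0.4132, -0.206, 0.09] -8 -> [ 0.2  0.  -1.2] [-0.0089  0.3009  0.0449] t 10.07 open 0.701
```

View pics/t6a.png

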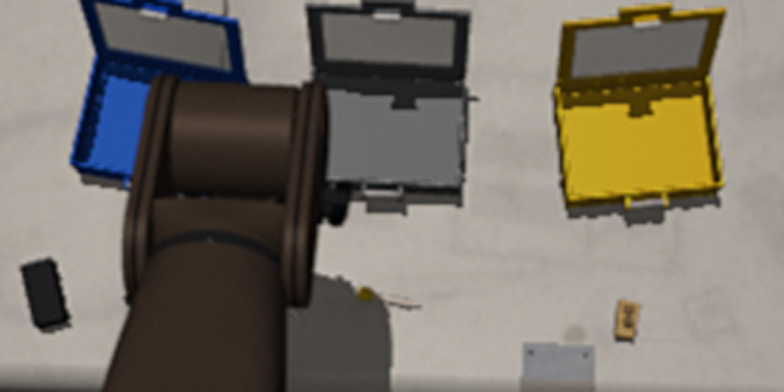

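Two segments released in the blue box (to be checked once the arm is away); the last segment stays at about (394,284) in the full picture.

Request:
move_arm([
  [[0, 0, -1, -0.002, 0.06, 0, 0.06], [0, 0, -1, -0.004, 0.12, 0, 0.06], [0, 0, -1, -0.006, 0.18, 0, 0.06], [0, 0, -1, -0.007, 0.24, 0.01, 0.06], [0, 0, -1, -0.009, 0.301, 0.02, 0.06]],
])

```text
time: 10.7
eef_pos: [0.4136, -0.2089, 0.1174]
tcp_rot: [0.997, -0.072, 0.002, 0.003]
contact_force: [0.7, 1.2, 0.9]
opening: 0.705
```

```bash
python3 - <<'E'
from h import *
go([.413,-.206,.004],-8)
im=snap("top","t7"); crop(im,"t7a",170,170,450,310,2.8)
for p in parts(im): print(p[0],np.round(p[1],3),np.round(p[2],0),round(p[3],0),np.round(p[4],4))
E
```

```text
go [0.413, -0.206, 0.004] -8 -> [ 0.4 -0.3 -0.2] [-0.0016 -0.0035  0.1134] t 10.7 open 0.705
bur [ 0.42  -0.211] [127. 281.] 101.0 [ 0.4212 -0.2236]
bur [0.419 0.298] [57. 29.] 18.0 [0.4186 0.2977]
bur [0.42  0.197] [29. 53.] 122.0 [0.4197 0.1974]
seg [ 0.472 -0.281] [71. 25.] 57.0 [ 0.4674 -0.2844]
hub [0.438 0.102] [10. 10.] 19.0 [0.4377 0.1027]
hub [0.429 0.021] [ 7. 10.] 91.0 [0.4286 0.0215]
```

View pics/t7a.png

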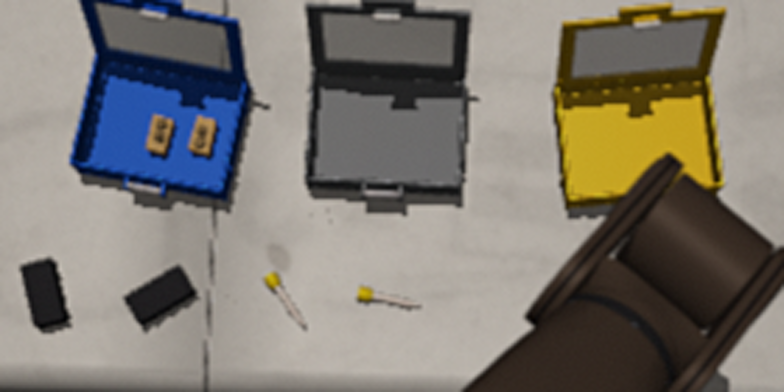

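Both segments stand in the blue box (crop (160,135), (202,135)), the left half free. Next: grasp the third.

Request:
move_arm([
  [[0, 0, 0, -0.002, -0.003, 0.05, 0.06], [0, 0, 0, -0.002, -0.003, 0.1, 0.06], [0, 0, 0, -0.002, -0.003, 0.112, 0.06], [0, 0, 0, -0.002, -0.003, 0.113, 0.06], [0, 0, 0, -0.002, -0.003, 0.113, 0]],
])

```text
time: 11.38
eef_pos: [0.4127, -0.2141, 0.0059]
tcp_rot: [0.997, -0.074, 0.003, 0.007]
contact_force: [-0.3, 0.1, -0.2]
opening: 0.503
```

Request:
move_arm([
  [[0, 0, 0, 0, 0, 0, 0], [0, 0, 0, 0, 0, 0, 0], [0, 0, 0, 0, 0, 0, 0], [0, 0, 0, 0, 0, -0.06, 0], [0, 0, 0, 0, 0, -0.12, 0]],
])

```text
time: 12.0
eef_pos: [0.4116, -0.212, 0.1273]
tcp_rot: [0.997, -0.074, 0.003, 0.006]
contact_force: [1.7, -1.0, -0.6]
opening: 0.183
```

```bash
python3 - <<'E'
from h import *
gob("blue",-.005,0.037,.125);gob("blue",-.005,0.037,.012)
E
```

```text
go [0.5741 0.2423 0.125 ] -9.4 -> [ 0.7 -0.4  1. ] [ 0.094  -0.4732 -0.0029] t 12.0 open 0.183
go [0.5741 0.2423 0.012 ] -9.4 -> [ 0.7 -0.4  1. ] [ 0.0933 -0.4746  0.1101] t 12.0 open 0.183
```

Request:
move_arm([
  [[0, 0, 0, 0.008, -0.06, 0, 0], [0, 0, 0, 0.018, -0.12, 0, 0], [0, 0, 1, 0.03, -0.18, 0, 0], [0, 0, 1, 0.044, -0.24, 0, 0], [0, 0, 1, 0.058, -0.3, 0, 0]],
])

```text
time: 12.62
eef_pos: [0.5139, 0.0783, 0.1252]
tcp_rot: [0.997, -0.082, 0.004, 0.006]
contact_force: [1.2, -1.5, -0.9]
opening: 0.183
```

```bash
python3 - <<'E'
from h import *
gob("blue",-.005,0.037,.125);gob("blue",-.005,0.037,.012)
E
```

```text
go [0.5741 0.2423 0.125 ] -9.4 -> [ 0.7 -0.6 -0. ] [ 0.0326 -0.1716 -0.0016] t 12.62 open 0.183
go [0.5741 0.2423 0.012 ] -9.4 -> [ 0.7 -0.6 -0. ] [ 0.0315 -0.173   0.1114] t 12.62 open 0.183
```

Request:
move_arm([
  [[0, 0, 0, 0.011, -0.06, 0, 0], [0, 0, 0, 0.022, -0.12, 0, 0], [0.7, -0.6, 0, 0.032, -0.172, 0, 0], [0.7, -0.6, 0, 0.032, -0.173, 0.03, 0], [0.7, -0.6, 0, 0.032, -0.173, 0.06, 0]],
])

```text
time: 13.25
eef_pos: [0.5749, 0.2443, 0.0639]
tcp_rot: [0.997, -0.081, 0.001, -0.0]
contact_force: [0.1, -0.4, 0.3]
opening: 0.188
```

```bash
python3 - <<'E'
from h import *
gob("blue",-.005,0.037,.012)
E
```

```text
go [0.5741 0.2423 0.012 ] -9.4 -> [-0.1 -0.1  0.1] [-0.0006  0.0021  0.0519] t 13.25 open 0.188
```

Request:
move_arm([
  [[0, 0, 0, -0.001, 0.004, 0.03, 0], [0, 0, 0, -0.001, 0.004, 0.051, 0], [0, 0, 0, -0.001, 0.004, 0.052, 0], [0, 0, 0, -0.001, 0.004, 0.052, 0.027], [0, 0, 0, -0.001, 0.004, 0.052, 0.027]],
])

```text
time: 13.88
eef_pos: [0.5743, 0.2407, 0.0131]
tcp_rot: [0.997, -0.081, 0.002, -0.001]
contact_force: [-0.4, -0.6, 0.6]
opening: 0.318
```

Request:
move_arm([
  [[0, 0, 0, 0, 0, 0, 0.027], [0, 0, 0, 0, 0, -0.05, 0.027], [0, 0, 0, -0.02, 0.01, -0.1, 0.05], [0, 0, 0, -0.08, 0.02, -0.12, 0.06], [0, 0, 0, -0.14, 0.03, -0.12, 0.06]],
])

```text
time: 14.5
eef_pos: [0.4315, 0.234, 0.1358]
tcp_rot: [0.997, -0.082, 0.005, -0.002]
contact_force: [-1.0, 0.0, 0.2]
opening: 0.701
```

```bash
python3 - <<'E'
from h import *
im=snap("top","t8"); crop(im,"t8a",170,170,450,310,2.8)
for p in parts(im): print(p[0],np.round(p[1],3),np.round(p[2],0),round(p[3],0),np.round(p[4],4))
go([.4195,.1975,.09],-57);go([.4195,.1975,.004],-57)
E
```

```text
bur [0.405 0.277] [126. 218.] 90.0 [0.4164 0.2815]
hub [0.438 0.102] [10. 10.] 19.0 [0.4377 0.1027]
hub [0.429 0.021] [ 7. 10.] 91.0 [0.4286 0.0215]
go [0.4195, 0.1975, 0.09] -57 -> [ 0.3  0.3 47.8] [0.0057 0.0347 0.0399] t 14.55 open 0.703
go [0.4195, 0.1975, 0.004] -57 -> [ 0.3  0.3 47.8] [0.0063 0.0346 0.1259] t 14.55 open 0.703
```

View pics/t8a.png

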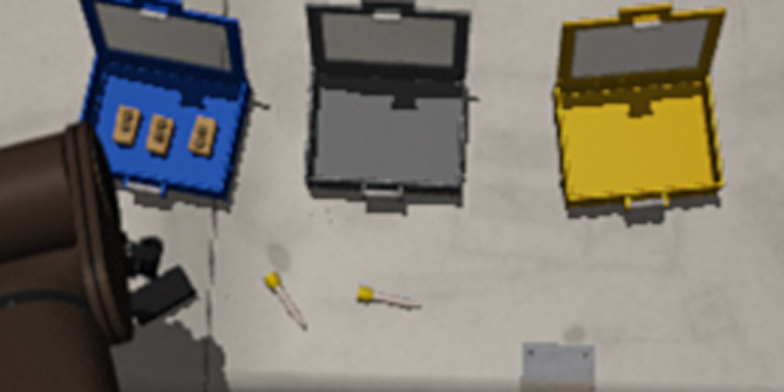

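```bash
python3 - <<'E'
from h import *
go([.4185,.2977,.09],18);go([.4185,.2977,.004],18)
E
```

```text
go [0.4185, 0.2977, 0.09] 18 -> [  0.    0.4 -27.2] [-0.0113 -0.064   0.0398] t 14.55 open 0.703
go [0.4185, 0.2977, 0.004] 18 -> [  0.    0.4 -27.2] [-0.0108 -0.0642  0.1258] t 14.55 open 0.703
```

Request:
move_arm([
  [[0, 0, -10, -0.005, -0.03, 0, 0.06], [0, 0, -20, -0.011, -0.064, 0.0, 0.06], [0, 0, -27, -0.011, -0.064, 0.02, 0.06], [0, 0, -27, -0.011, -0.064, 0.04, 0.06], [0, 0, -27, -0.011, -0.064, 0.06, 0.06]],
])

```text
time: 15.18
eef_pos: [0.419, 0.2979, 0.0696]
tcp_rot: [0.988, 0.155, -0.003, -0.0]
contact_force: [0.3, 0.9, 0.2]
opening: 0.703
```

```bash
python3 - <<'E'
from h import *
go([.4185,.2977,.004],18)
snap("scene","s9")
E
```

```text
go [0.4185, 0.2977, 0.004] 18 -> [-0.1  0.3 -0.2] [-0.0001  0.0002  0.0656] t 15.18 open 0.703
```

View pics/s9.png

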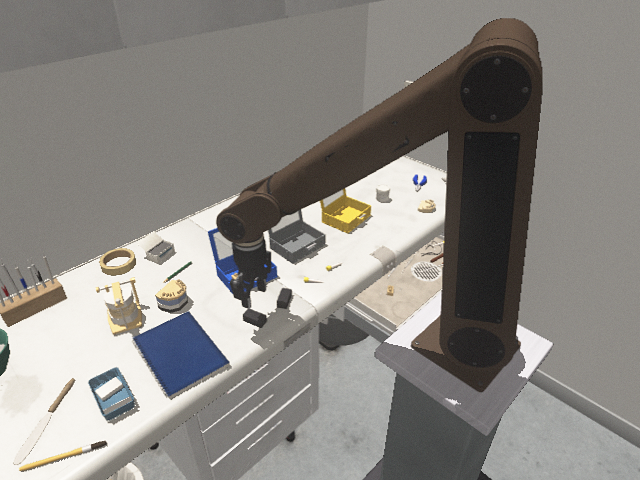

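The case stands at (255,317), gripper above it at 70 mm, as computed. Descend and grip.

Request:
move_arm([
  [[0, 0, 0, 0, 0, 0.045, 0.06], [0, 0, 0, 0, 0, 0.064, 0.06], [0, 0, 0, 0, 0, 0.066, 0.06], [0, 0, 0, 0, 0, 0.066, 0.06], [0, 0, 0, 0, 0, 0.066, 0]],
])

```text
time: 15.85
eef_pos: [0.4176, 0.2972, 0.0023]
tcp_rot: [0.988, 0.155, -0.004, 0.0]
contact_force: [0.5, -0.3, -0.0]
opening: 0.502
```

Request:
move_arm([
  [[0, 0, 0, 0, 0, 0, 0], [0, 0, 0, 0, 0, 0, 0], [0, 0, 0, 0, 0, -0.05, 0], [0, 0, 0, 0, 0, -0.11, 0], [0, 0, 0, 0, 0, -0.12, 0]],
])

```text
time: 16.48
eef_pos: [0.4216, 0.2988, 0.1275]
tcp_rot: [0.988, 0.155, 0.001, -0.001]
contact_force: [-0.4, -0.1, -0.5]
opening: 0.31
```

```bash
python3 - <<'E'
from h import *
gob("grey",-.003,0.03,.125);gob("grey",-.003,0.03,.014)
im=snap("top","t10")
for p in parts(im): print(p[0],np.round(p[1],3),np.round(p[2],0),round(p[3],0),np.round(p[4],4))
E
```

```text
go [0.5725 0.042  0.125 ] -1.0 -> [-0.1 -0.1 18.8] [0.0651 0.2907 0.002 ] t 16.48 open 0.31
go [0.5725 0.042  0.014 ] -1.0 -> [-0.1 -0.1 18.8] [0.0649 0.2909 0.113 ] t 16.48 open 0.31
bur [0.408 0.336] [ 99. 134.] 176.0 [0.4066 0.3286]
bur [0.419 0.198] [29. 55.] 123.0 [0.4195 0.1976]
hub [0.438 0.102] [10. 10.] 19.0 [0.4377 0.1027]
hub [0.429 0.021] [ 7. 10.] 91.0 [0.4286 0.0215]
```

Request:
move_arm([
  [[0, 0, 5, 0.012, 0.06, 0, 0], [0, 0, 10, 0.026, 0.12, 0, 0], [0, 0, 15, 0.04, 0.18, 0, 0], [0, 0, 19, 0.053, 0.24, 0, 0], [0, 0, 19, 0.065, 0.291, 0, 0]],
])

```text
time: 17.15
eef_pos: [0.5711, 0.0393, 0.1234]
tcp_rot: [1.0, -0.011, -0.002, -0.001]
contact_force: [-0.0, 0.2, -0.4]
opening: 0.312
```

```bash
python3 - <<'E'
from h import *
gob("grey",-.003,0.03,.014)
E
```

```text
go [0.5725 0.042  0.014 ] -1.0 -> [-0.1  0.3 -0.3] [ 0.0018 -0.0026  0.1094] t 17.15 open 0.312
```

Request:
move_arm([
  [[0, 0, 0, 0.002, -0.003, 0.05, 0], [0, 0, 0, 0.002, -0.003, 0.1, 0], [0, 0, 0, 0.002, -0.003, 0.109, 0], [0, 0, 0, 0.002, -0.003, 0.11, 0], [0, 0, 0, 0.002, -0.003, 0.11, 0.035]],
])

```text
time: 17.77
eef_pos: [0.5744, 0.0425, 0.0156]
tcp_rot: [1.0, -0.011, -0.0, -0.001]
contact_force: [0.5, -0.9, 0.5]
opening: 0.411
```

Request:
move_arm([
  [[0, 0, 0, 0, 0, 0, 0.035], [0, 0, 0, 0, 0, -0.05, 0.035], [0, 0, -8, -0.02, 0.0, -0.1, 0.04], [0, 0, -18, -0.06, -0.02, -0.12, 0.04], [0, 0, -28, -0.11, -0.04, -0.12, 0.04]],
])

```text
time: 18.4
eef_pos: [0.4674, 0.085, 0.1403]
tcp_rot: [0.972, 0.234, 0.004, 0.0]
contact_force: [0.6, 0.5, -0.7]
opening: 0.47
```

```bash
python3 - <<'E'
from h import *
im=snap("top","t11"); crop(im,"t11a",170,170,450,310,2.8)
for p in parts(im): print(p[0],np.round(p[1],3),np.round(p[2],0),round(p[3],0),np.round(p[4],4))
u=np.array([.396-.4377,.071-.1027]);u/=np.linalg.norm(u);P=np.array([.4377,.1027])+u*.006;print(P)
go([*P,.09],38);go([*P,.003],38)
E
```

```text
bur [0.409 0.141] [126. 176.] 85.0 [0.4238 0.1274]
[0.43292347 0.09906892]
go [np.float64(0.4329234683223731), np.float64(0.09906891956401029), 0.09] 38 -> [ -0.3   0.1 -10.6] [-0.0172 -0.0219  0.0461] t 18.45 open 0.465
go [np.float64(0.4329234683223731), np.float64(0.09906891956401029), 0.003] 38 -> [ -0.3   0.1 -10.6] [-0.0169 -0.0214  0.1331] t 18.45 open 0.465
```

View pics/t11a.png

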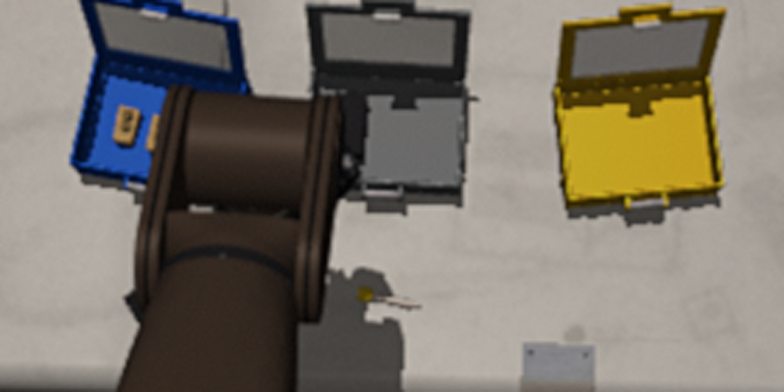

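Request:
move_arm([
  [[0, 0, -6, -0.014, -0.021, 0.03, 0.04], [0, 0, -10.6, -0.014, -0.021, 0.07, 0.04], [0, 0, -10.6, -0.014, -0.021, 0.11, 0.04], [0, 0, -10.6, -0.014, -0.021, 0.128, 0.04], [0, 0, -10.6, -0.014, -0.021, 0.132, 0.04]],
])

```text
time: 19.08
eef_pos: [0.4356, 0.1001, 0.0038]
tcp_rot: [0.945, 0.326, -0.002, -0.002]
contact_force: [0.5, -0.3, -0.4]
opening: 0.469
```

```bash
python3 - <<'E'
from h import *
go([.4354,.1009,.003],38)
E
```

```text
go [0.4354, 0.1009, 0.003] 38 -> [-0.4  0.1  0. ] [ 0.0004 -0.0007  0.0008] t 19.07 open 0.469
```

Request:
move_arm([
  [[0, 0, 0, 0, -0.001, 0.001, 0], [0, 0, 0, 0, -0.001, 0.001, 0], [0, 0, 0, 0, -0.001, 0.001, 0], [0, 0, 0, 0, -0.001, 0.001, 0], [0, 0, 0, 0, -0.001, -0.02, 0]],
])

```text
time: 19.7
eef_pos: [0.4335, 0.1008, 0.0229]
tcp_rot: [0.945, 0.326, -0.004, -0.003]
contact_force: [-0.2, -0.1, -0.2]
opening: 0.126
```

Request:
move_arm([
  [[0, 0, 0, 0, 0, -0.05, 0], [0, 0, -10, 0.02, 0.01, -0.1, 0], [0, 0, -20, 0.03, 0.07, -0.11, 0], [0, 0, -30, 0.03, 0.13, -0.11, 0], [0, 0, -40, 0.03, 0.19, -0.11, 0]],
])

```text
time: 20.32
eef_pos: [0.5762, -0.0321, 0.1314]
tcp_rot: [0.775, 0.632, -0.002, -0.004]
contact_force: [-1.0, 0.5, 0.2]
opening: 0.128
```

```bash
python3 - <<'E'
from h import *
snap("scene","s12")
im=snap("top","t12"); crop(im,"t12a",170,170,450,310,2.8)
for p in parts(im): print(p[0],np.round(p[1],3),np.round(p[2],0),round(p[3],0),np.round(p[4],4))
gob("yellow",-.02,0.045,.125,90)
gob("yellow",-.02,0.045,.014,90)
E
```

```text
bur [ 0.414 -0.028] [ 19. 134.] 167.0 [ 0.4115 -0.027 ]
bur [0.42  0.197] [29. 53.] 122.0 [0.4198 0.1974]
go [ 0.5487 -0.1728  0.125 ] 97.0 -> [ -0.4  -0.1 -19.1] [-0.1406  0.0003  0.0063] t 20.43 open 0.13
go [ 0.5487 -0.1728  0.014 ] 97.0 -> [ -0.4  -0.1 -19.1] [-0.1406  0.001   0.1173] t 20.43 open 0.13
```

View pics/s12.png

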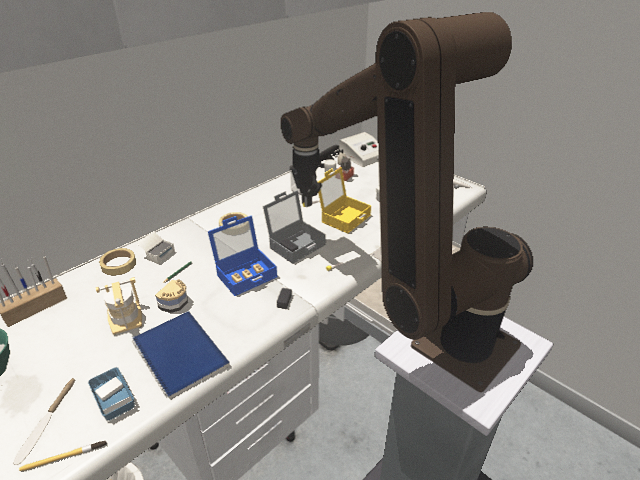

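View pics/t12a.png

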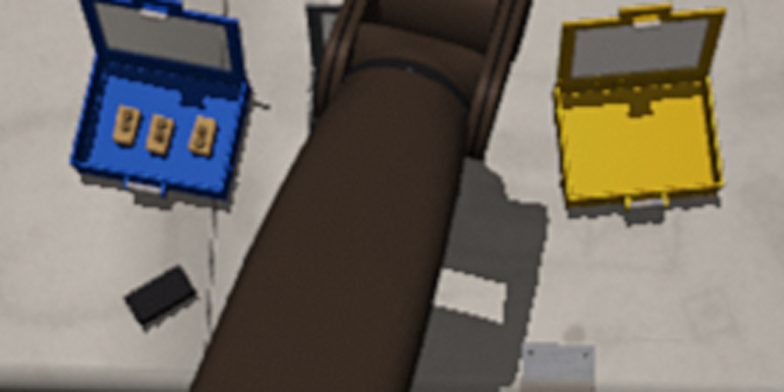

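```bash
python3 - <<'E'
from h import *
gob("yellow",-.014,0.04,.125,90)
gob("yellow",-.014,0.04,.012,90)
im=cv2.imread("pics/s12.png")[:,:,::-1]; crop(im,"s12a",200,170,380,300,4)
E
```

```text
go [ 0.5552 -0.177   0.125 ] 97.0 -> [ -0.4  -0.1 -19.1] [-0.1433  0.0075  0.0063] t 20.43 open 0.13
go [ 0.5552 -0.177   0.012 ] 97.0 -> [ -0.4  -0.1 -19.1] [-0.1433  0.0083  0.1193] t 20.43 open 0.13
```

View pics/s12a.png

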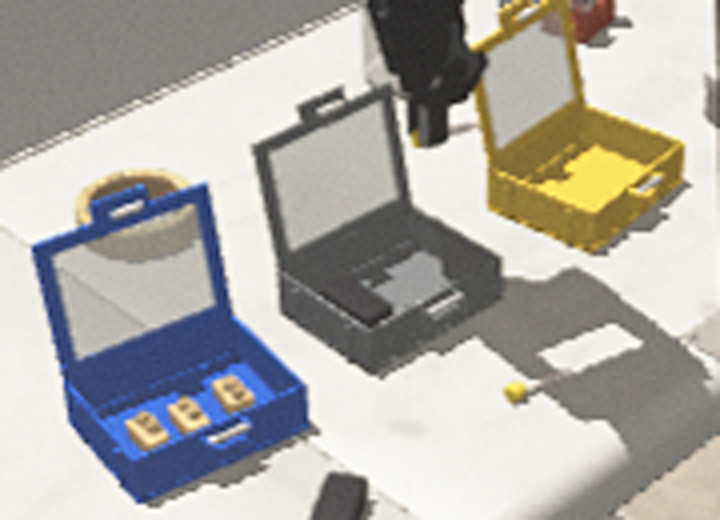

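The case lies in the grey box (crop (350,300)), three segments in blue; the tip is in the fingers, nozzle to the right.

Request:
move_arm([
  [[0, 0, -7, -0.05, 0.003, 0, 0], [0, 0, -14, -0.1, 0.006, 0, 0], [0, 0, -19, -0.143, 0.008, 0.01, 0], [0, 0, -19, -0.143, 0.008, 0.04, 0], [0, 0, -19, -0.143, 0.008, 0.08, 0]],
])

```text
time: 21.05
eef_pos: [0.5555, -0.1772, 0.0514]
tcp_rot: [0.664, 0.747, -0.001, -0.002]
contact_force: [-0.2, -0.5, -0.3]
opening: 0.126
```

```bash
python3 - <<'E'
from h import *
gob("yellow",-.014,0.04,.01,90)
E
```

```text
go [ 0.5552 -0.177   0.01  ] 97.0 -> [-0.3 -0.1 -0.3] [ 0.0002 -0.0001  0.0414] t 21.05 open 0.126
```

Request:
move_arm([
  [[0, 0, 0, 0, 0, 0.03, 0], [0, 0, 0, 0, 0, 0.041, 0], [0, 0, 0, 0, 0, 0.042, 0], [0, 0, 0, 0, 0, 0.042, 0.026], [0, 0, 0, 0, 0, 0.042, 0.026]],
])

```text
time: 21.68
eef_pos: [0.5563, -0.1776, 0.0109]
tcp_rot: [0.664, 0.747, -0.001, -0.001]
contact_force: [0.5, -1.0, 0.9]
opening: 0.301
```

Request:
move_arm([
  [[0, 0, 0, 0, 0, 0, 0.026], [0, 0, 0, 0, 0, -0.04, 0.026], [0, 0, 0, 0.01, -0.01, -0.09, 0.04], [0, 0, 5, 0.07, -0.04, -0.12, 0.04], [0, 0, 10, 0.12, -0.08, -0.12, 0.04]],
])

```text
time: 22.3
eef_pos: [0.4726, -0.076, 0.134]
tcp_rot: [0.728, 0.685, 0.001, 0.003]
contact_force: [0.4, 0.2, 1.3]
opening: 0.468
```

```bash
python3 - <<'E'
from h import *
im=snap("top","t13"); crop(im,"t13a",170,170,450,310,2.8)
for p in parts(im): print(p[0],np.round(p[1],3),np.round(p[2],0),round(p[3],0),np.round(p[4],4))
go([.428,.019,.09],79);go([.428,.019,.003],79)
E
```

```text
bur [0.419 0.048] [ 31. 160.] 149.0 [0.4347 0.0315]
bur [ 0.416 -0.087] [127.  95.] 172.0 [ 0.4257 -0.0877]
bur [0.42  0.197] [29. 53.] 123.0 [0.4196 0.1974]
go [0.428, 0.019, 0.09] 79 -> [-0.5 -0.1  7.6] [ 0.0863 -0.0409  0.04  ] t 22.35 open 0.474
go [0.428, 0.019, 0.003] 79 -> [-0.5 -0.1  7.6] [ 0.086  -0.0401  0.127 ] t 22.35 open 0.474
```

View pics/t13a.png

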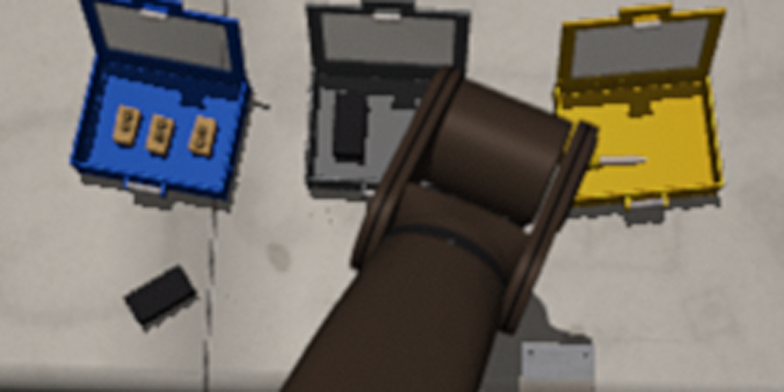

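Tip A lies in the yellow box (nozzle at crop (620,160)). Now tip B.

Request:
move_arm([
  [[0, 0, 4, 0.045, -0.02, 0.02, 0.04], [0, 0, 7.6, 0.086, -0.04, 0.05, 0.04], [0, 0, 7.6, 0.086, -0.04, 0.09, 0.04], [0, 0, 7.6, 0.086, -0.04, 0.12, 0.04], [-0.5, 0, 7.6, 0.086, -0.04, 0.127, 0.04]],
])

```text
time: 22.98
eef_pos: [0.4268, 0.0193, 0.0016]
tcp_rot: [0.772, 0.636, -0.0, -0.002]
contact_force: [0.1, 0.7, 1.0]
opening: 0.468
```

```bash
python3 - <<'E'
from h import *
go([.428,.019,.003],79)
E
```

```text
go [0.428, 0.019, 0.003] 79 -> [-0.2 -0.1 -0. ] [-0.0001  0.0012 -0.0015] t 22.98 open 0.468
```

Request:
move_arm([
  [[0, 0, 0, 0, 0.001, -0.001, 0], [0, 0, 0, 0, 0.001, -0.001, 0], [0, 0, 0, 0, 0.001, -0.001, 0], [0, 0, 0, 0, 0.001, -0.001, 0], [0, 0, 0, 0, 0.001, -0.02, 0]],
])

```text
time: 23.6
eef_pos: [0.4267, 0.0192, 0.021]
tcp_rot: [0.772, 0.636, -0.001, -0.003]
contact_force: [-0.3, 0.6, -0.1]
opening: 0.131
```

Request:
move_arm([
  [[0, 0, 0, 0, 0, -0.05, 0], [0, 0, -5, -0.02, 0.03, -0.1, 0], [0, 0, -10, -0.07, 0.06, -0.11, 0], [0, 0, -18, -0.12, 0.09, -0.11, 0], [0, 0, -18, -0.16, 0.12, -0.11, 0]],
])

```text
time: 24.22
eef_pos: [0.5151, -0.1633, 0.1304]
tcp_rot: [0.663, 0.749, -0.0, -0.003]
contact_force: [0.6, 0.3, 0.1]
opening: 0.121
```

```bash
python3 - <<'E'
from h import *
im=snap("scene","s14"); crop(im,"s14a",200,150,400,300,4)
gob("yellow",.016,0.04,.125,90)
gob("yellow",.016,0.04,.01,90)
E
```

```text
go [ 0.585  -0.1733  0.125 ] 97.0 -> [-0.1  0.1 -0.2] [-0.0128  0.0663  0.0058] t 24.27 open 0.123
go [ 0.585  -0.1733  0.01  ] 97.0 -> [-0.1  0.1 -0.2] [-0.0127  0.0665  0.1208] t 24.27 open 0.123
```

View pics/s14a.png

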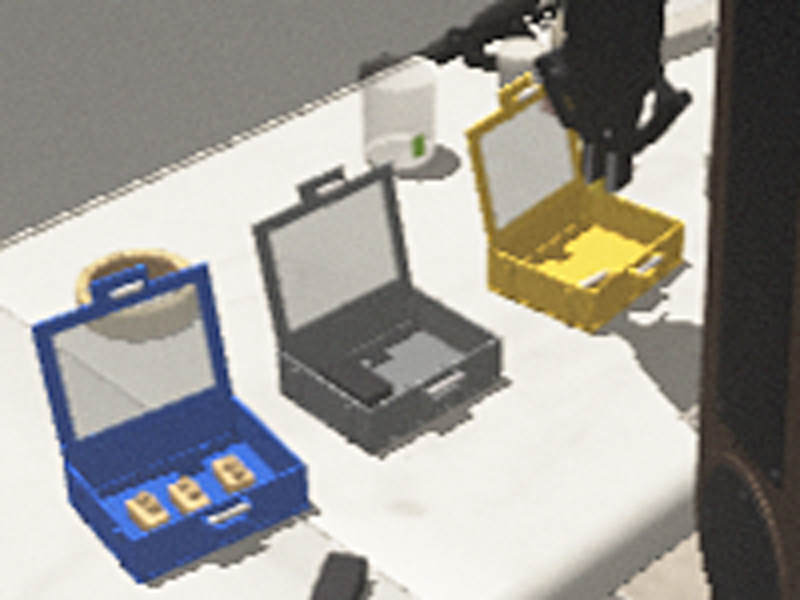

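```bash
python3 - <<'E'
from h import *
gob("yellow",.008,0.03,.022,90)
E
```

```text
go [ 0.5783 -0.1842  0.022 ] 97.0 -> [-0.1  0.1 -0.2] [-0.0227  0.0585  0.1089] t 24.27 open 0.123
```

Request:
move_arm([
  [[0, 0, 0, -0.02, 0.04, 0, 0], [0, 0, 0, -0.023, 0.0585, 0.02, 0], [0, 0, 0, -0.023, 0.0585, 0.06, 0], [0, 0, 0, -0.023, 0.0585, 0.1, 0], [0, 0, 0, -0.023, 0.0585, 0.109, 0]],
])

```text
time: 24.9
eef_pos: [0.5757, -0.183, 0.0185]
tcp_rot: [0.664, 0.748, -0.002, -0.004]
contact_force: [0.3, -0.4, 0.8]
opening: 0.128
```

Request:
move_arm([
  [[0, 0, 0, 0, 0, 0, 0], [0, 0, 0, 0, 0, 0, 0.026], [0, 0, 0, 0, 0, 0, 0.026], [0, 0, 0, 0, 0, -0.03, 0.026], [0, 0, 0, 0, 0, -0.09, 0.03]],
])

```text
time: 25.52
eef_pos: [0.5747, -0.1823, 0.1075]
tcp_rot: [0.664, 0.748, -0.002, -0.006]
contact_force: [1.2, -0.5, 1.2]
opening: 0.353
```

```bash
python3 - <<'E'
from h import *
im=snap("top","t15"); crop(im,"t15a",170,170,450,310,2.8)
for p in parts(im): print(p[0],np.round(p[1],3),np.round(p[2],0),round(p[3],0),np.round(p[4],4))
go([.4196,.1974,.12],123)
E
```

```text
bur [ 0.418 -0.169] [ 14. 144.] 155.0 [ 0.4177 -0.1689]
bur [0.42  0.197] [29. 53.] 122.0 [0.4198 0.1974]
go [0.4196, 0.1974, 0.12] 123 -> [  0.2   0.3 -26.2] [ 0.399  -0.1148 -0.003 ] t 25.57 open 0.353
```

View pics/t15a.png

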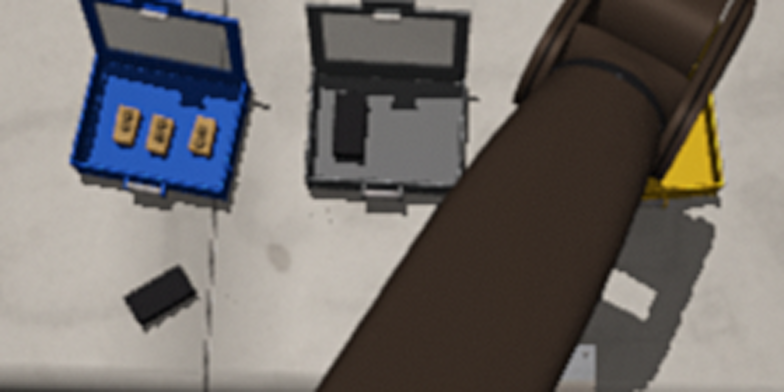

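Request:
move_arm([
  [[0, 0, 0, 0.04, -0.03, -0.03, 0.06], [0, 0, -6, 0.1, -0.05, -0.04, 0.06], [0, 0, -13, 0.16, -0.065, -0.04, 0.06], [0, 0, -20, 0.22, -0.08, -0.03, 0.06], [0, 0, -26, 0.28, -0.095, -0.02, 0.06]],
])

```text
time: 26.2
eef_pos: [0.4538, 0.0822, 0.1393]
tcp_rot: [0.477, 0.879, 0.0, 0.005]
contact_force: [-0.4, 0.6, 0.9]
opening: 0.702
```

```bash
python3 - <<'E'
from h import *
im=snap("top","t16"); crop(im,"t16a",170,170,450,310,2.8)
for p in parts(im): print(p[0],np.round(p[1],3),np.round(p[2],0),round(p[3],0),np.round(p[4],4))
go([.4196,.1974,.08],123)
go([.4196,.1974,.004],123)
E
```

```text
bur [0.409 0.137] [126. 178.] 89.0 [0.4126 0.1237]
go [0.4196, 0.1974, 0.08] 123 -> [0.1 0.1 0.4] [0.108  0.0356 0.0568] t 26.25 open 0.704
go [0.4196, 0.1974, 0.004] 123 -> [0.1 0.1 0.4] [0.1081 0.0355 0.1328] t 26.25 open 0.704
```

View pics/t16a.png

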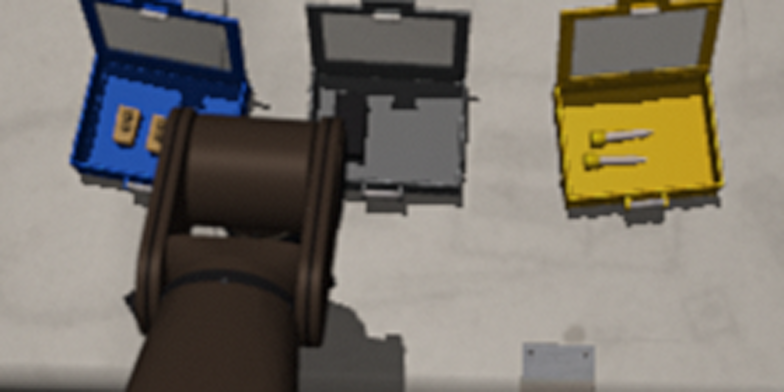

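Both tips lie in the yellow box (crop (600,137), (595,160)); its cover appears pushed back a little, harmless. Now the last case.

Request:
move_arm([
  [[0, 0, 0, 0.055, 0.018, 0, 0.06], [0, 0, 0, 0.108, 0.035, 0.03, 0.06], [0, 0, 0, 0.108, 0.035, 0.08, 0.06], [0, 0, 0, 0.108, 0.035, 0.12, 0.06], [0, 0, 0, 0.108, 0.035, 0.133, 0.06]],
])

```text
time: 26.88
eef_pos: [0.418, 0.197, 0.0023]
tcp_rot: [0.474, 0.88, -0.0, -0.0]
contact_force: [0.6, -0.4, 0.3]
opening: 0.705
```

```bash
python3 - <<'E'
from h import *
go([.4196,.1974,.004],123)
E
```

```text
go [0.4196, 0.1974, 0.004] 123 -> [-0.1 -0.   0.4] [-0.0006  0.0015 -0.0017] t 26.88 open 0.705
```

Request:
move_arm([
  [[0, 0, 0, 0, 0.001, -0.001, 0], [0, 0, 0, 0, 0.001, -0.001, 0], [0, 0, 0, 0, 0.001, -0.001, 0], [0, 0, 0, 0, 0.001, -0.001, 0], [0, 0, 0, 0, 0.001, -0.001, 0]],
])

```text
time: 27.5
eef_pos: [0.4209, 0.1979, 0.0054]
tcp_rot: [0.474, 0.88, 0.001, 0.001]
contact_force: [0.2, -0.9, 7.3]
opening: 0.314
```

```bash
python3 - <<'E'
from h import *
gob("grey",-.006,-.03,.125,90)
E
```

```text
go [ 0.5685 -0.0179  0.125 ] 89.0 -> [ 0.2  0.  34.4] [-0.2616  0.0048 -0.1192] t 27.5 open 0.314
```

Request:
move_arm([
  [[0, 0, 0, 0, 0, -0.05, 0], [0, 0, 5, -0.01, 0, -0.1, 0], [0, 0, 15, -0.06, 0, -0.12, 0], [0, 0, 25, -0.11, 0.001, -0.12, 0], [0, 0, 34, -0.17, 0.003, -0.12, 0]],
])

```text
time: 28.12
eef_pos: [0.5174, 0.0566, 0.1268]
tcp_rot: [0.712, 0.702, 0.002, 0.002]
contact_force: [0.3, 0.4, -0.3]
opening: 0.305
```

```bash
python3 - <<'E'
from h import *
gob("grey",-.006,-.03,.12,90)
gob("grey",-.006,-.03,.016,90)
E
```

```text
go [ 0.5685 -0.0179  0.12  ] 89.0 -> [ 0.3 -0.   0.1] [-0.0737  0.0522  0.007 ] t 28.12 open 0.305
go [ 0.5685 -0.0179  0.016 ] 89.0 -> [ 0.3 -0.   0.1] [-0.0737  0.0516  0.111 ] t 28.12 open 0.305
```

Request:
move_arm([
  [[0, 0, 0, -0.05, 0.035, 0, 0], [0, 0, 0, -0.074, 0.052, 0.01, 0], [0, 0, 0, -0.074, 0.052, 0.05, 0], [0, 0, 0, -0.074, 0.052, 0.095, 0], [0, 0, 0, -0.074, 0.052, 0.111, 0]],
])

```text
time: 28.75
eef_pos: [0.5664, -0.0179, 0.0131]
tcp_rot: [0.712, 0.702, 0.0, -0.001]
contact_force: [0.3, 0.6, -0.1]
opening: 0.308
```

Request:
move_arm([
  [[0, 0, 0, 0, 0, 0, 0], [0, 0, 0, 0, 0, 0, 0.037], [0, 0, 0, 0, 0, 0, 0.037], [0, 0, 0, 0, 0, -0.03, 0.037], [0, 0, 0, 0, 0, -0.09, 0.04]],
])

```text
time: 29.38
eef_pos: [0.5647, -0.0176, 0.1026]
tcp_rot: [0.712, 0.702, -0.001, -0.003]
contact_force: [1.1, 0.9, 0.4]
opening: 0.466
```

Request:
move_arm([
  [[0, 0, 0, 0, -0.06, -0.02, 0.04], [0, 0, 0, 0, -0.11, -0.04, 0], [0, 0, 0, -0.03, -0.13, -0.05, 0], [0, 0, 0, -0.09, -0.13, -0.05, 0], [0, 0, 0, -0.15, -0.13, -0.05, 0]],
])

```text
time: 30.0
eef_pos: [0.4331, -0.1674, 0.1552]
tcp_rot: [0.712, 0.702, -0.0, -0.0]
contact_force: [0.4, 0.0, -0.8]
opening: -0.002
```

```bash
python3 - <<'E'
from h import *
print(st()[0]["eef_pos"])
im=snap("top","t17"); crop(im,"t17a",170,150,450,310,2.8)
im2=snap("scene","s17"); crop(im2,"s17a",200,150,400,300,4)
for b in ("blue","grey","yellow"):
    for k in("hinge","lip"):
        q=f"cover_{b}_{k}"; 
        T=pinpoint("top",q)[:1]; S=pinpoint("scene",q)[:1]
        if T and S:
            o1,d1=ray("top",T[0]["centre"]);o2,d2=ray("scene",S[0]["centre"]);d1=d1[0];d2=d2[0]
            x=np.linalg.lstsq(np.c_[d1,-d2],o2-o1,rcond=None)[0]; a=o1+x[0]*d1;b_=o2+x[1]*d2
            print(q,round(T[0]["p"],2),round(S[0]["p"],2),((a+b_)/2).round(3),"gap",np.linalg.norm(a-b_).round(3))
        else: print(q,len(T),len(S),[t["centre"].__repr__() for t in T+S])
E
```

```text
[ 0.43313823 -0.16736837  0.15516343]
cover_blue_hinge 0.7 0.66 [0.558 0.232 0.089] gap 0.029
cover_blue_lip 0.77 0.77 [0.648 0.192 0.151] gap 0.006
cover_grey_hinge 1 0 ['[304.2, 194.6]']
cover_grey_lip 0.87 0.9 [0.646 0.01  0.147] gap 0.008
cover_yellow_hinge 0.67 0.81 [ 0.623 -0.205  0.027] gap 0.006
cover_yellow_lip 0.87 0.59 [ 0.657 -0.205  0.145] gap 0.005
```

View pics/t17a.png

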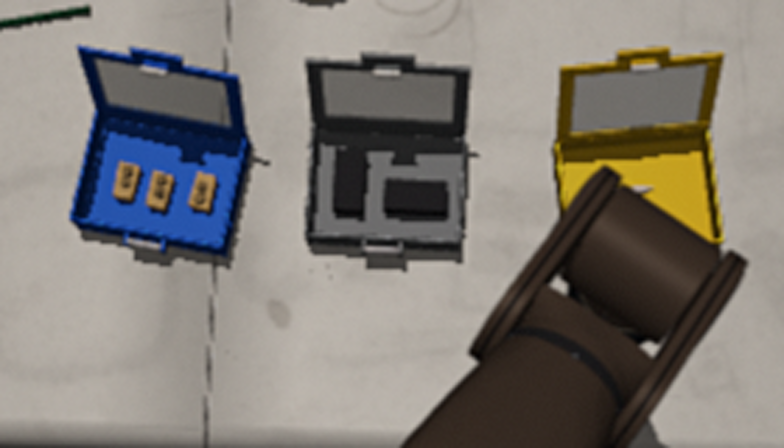

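View pics/s17a.png

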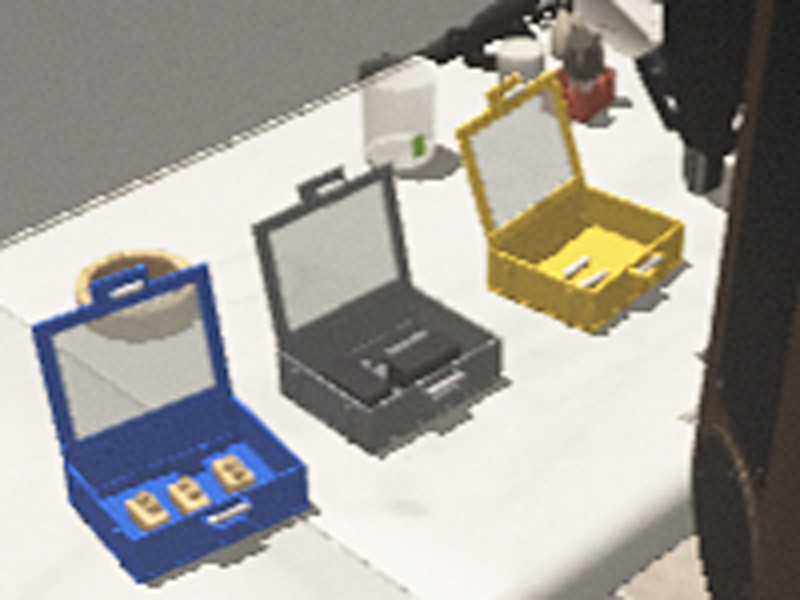

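All seven parts are in their boxes (crop: three segments in blue, two cases in grey, two tips in yellow). Now the covers: sweep each from behind with closed fingers, then press the lip. Yellow first.

```bash
cat >> h.py <<'E'
def path(b,pts,y=0.0,dpsi=0):
    s,R=st(); p=np.radians(BOX[b][2]+dpsi); c,n=np.cos(p),np.sin(p)
    Rt=np.array([[c,n,0],[n,-c,0],[0,0,-1.]]); rv=(R.inv()*Ro.from_matrix(Rt)).as_rotvec(degrees=True)
    print(b,"t",round(s["time"],2),"pos",s["eef_pos"].round(4),"turn",rv.round(1),"F",s["contact_force"].round(1))
    for x,z in pts:
        print((x,z),R.inv().apply(np.array(inbox(b,x,y)+[z])-s["eef_pos"]).round(4))
E
python3 - <<'E'
from h import *
path("yellow",[(.0,.24),(.13,.21),(.13,.13)])
E
```

```text
yellow t 30.7 pos [ 0.4328 -0.1652  0.1528] turn [-0.3  0.1 82.2] F [-1.1  0.3 -0.4]
(0.0, 0.24) [-0.0475  0.1415 -0.088 ]
(0.13, 0.21) [-0.0299  0.2704 -0.0586]
(0.13, 0.13) [-0.0301  0.2708  0.0214]
```

Request:
move_arm([
  [[0, 0, 10, -0.02, 0.02, -0.06, 0], [0, 0, 20, -0.04, 0.06, -0.09, 0], [0, 0, 30, -0.045, 0.12, -0.09, 0], [0, 0, 40, -0.04, 0.18, -0.09, 0], [0, 0, 50, -0.035, 0.24, -0.09, 0]],
])

```text
time: 31.32
eef_pos: [0.6746, -0.2037, 0.2414]
tcp_rot: [0.943, 0.333, -0.002, -0.002]
contact_force: [-0.6, 0.2, 0.3]
opening: -0.004
```

```bash
python3 - <<'E'
from h import *
path("yellow",[(.0,.24),(.13,.22),(.13,.13)])
E
```

```text
yellow t 31.32 pos [ 0.6746 -0.2037  0.2414] turn [-0.2  0.2 31.8] F [-0.6  0.2  0.3]
(0.0, 0.24) [-0.0854 -0.0543  0.0018]
(0.13, 0.22) [0.0251 0.0144 0.0212]
(0.13, 0.13) [0.0253 0.0148 0.1112]
```

Request:
move_arm([
  [[0, 0, 10, 0.025, 0.014, 0.01, 0], [0, 0, 20, 0.025, 0.014, 0.03, 0], [0, 0, 32, 0.025, 0.015, 0.06, 0], [0, 0, 32, 0.025, 0.015, 0.1, 0], [0, 0, 32, 0.025, 0.015, 0.111, 0]],
])

```text
time: 31.95
eef_pos: [0.7009, -0.1984, 0.1258]
tcp_rot: [0.998, 0.06, -0.006, -0.003]
contact_force: [0.2, -0.1, -0.3]
opening: 0.004
```

```bash
python3 - <<'E'
from h import *
path("yellow",[(.13,.13),(.095,.13),(.063,.13),(.04,.1295),(.018,.121),(-.003,.108),(-.021,.092),(-.036,.07)])
im=snap("scene","s18"); crop(im,"s18a",250,100,450,250,4)
E
```

```text
yellow t 31.95 pos [ 0.7009 -0.1984  0.1258] turn [-0.4  0.6 -0.1] F [ 0.2 -0.1 -0.3]
(0.13, 0.13) [ 0.0019  0.001  -0.0042]
(0.095, 0.13) [-0.0331  0.0011 -0.0038]
(0.063, 0.13) [-0.0651  0.0012 -0.0035]
(0.04, 0.1295) [-0.0881  0.0012 -0.0028]
(0.018, 0.121) [-0.11    0.0013  0.006 ]
(-0.003, 0.108) [-0.1308  0.0014  0.0192]
(-0.021, 0.092) [-0.1487  0.0016  0.0354]
(-0.036, 0.07) [-0.1634  0.0018  0.0576]
```

View pics/s18a.png

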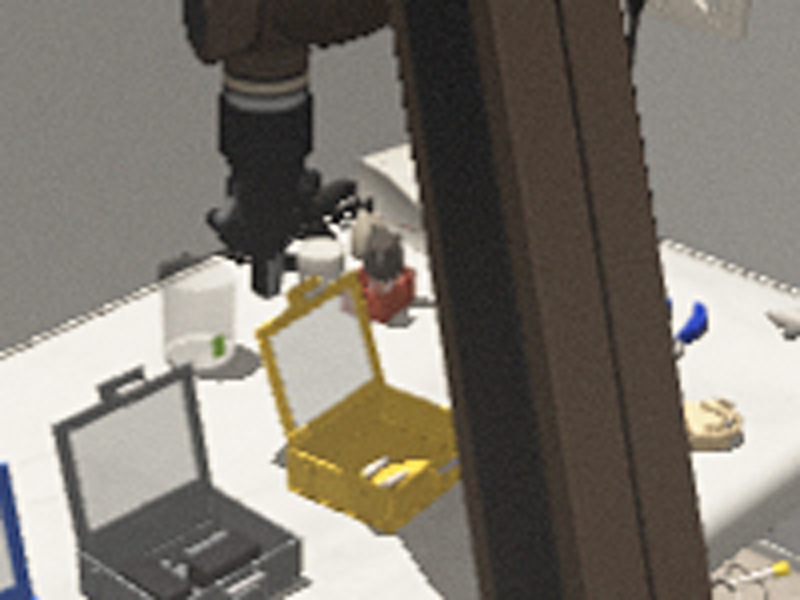

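The closed fingers (crop (265,275)) stand just behind the yellow lip. Sweep forward.

Request:
move_arm([
  [[0, 0, 0, -0.02, 0.001, -0.004, 0], [0, 0, 0, -0.043, 0.001, -0.004, 0], [0, 0, 0, -0.065, 0.001, -0.003, 0], [0, 0, 0, -0.088, 0.001, -0.003, 0], [0, 0, 0, -0.11, 0.001, 0.006, 0]],
])

```text
time: 32.62
eef_pos: [0.5933, -0.2137, 0.1246]
tcp_rot: [0.998, 0.06, -0.003, -0.001]
contact_force: [0.3, 0.1, -0.1]
opening: -0.001
```

```bash
python3 - <<'E'
from h import *
path("yellow",[(.018,.121),(-.003,.108),(-.021,.092),(-.036,.07),(-.048,.06),(-.057,.054),(-.06,.044)])
im=snap("scene","s19"); crop(im,"s19a",250,100,450,250,4)
E
```

```text
yellow t 32.62 pos [ 0.5933 -0.2137  0.1246] turn [-0.1  0.3 -0.1] F [ 0.3  0.1 -0.1]
(0.018, 0.121) [-0.0013 -0.001   0.0036]
(-0.003, 0.108) [-0.0223 -0.001   0.0167]
(-0.021, 0.092) [-0.0402 -0.0009  0.0328]
(-0.036, 0.07) [-0.0551 -0.0008  0.0549]
(-0.048, 0.06) [-0.067  -0.0008  0.0649]
(-0.057, 0.054) [-0.076  -0.0008  0.071 ]
(-0.06, 0.044) [-0.079  -0.0007  0.081 ]
```

View pics/s19a.png

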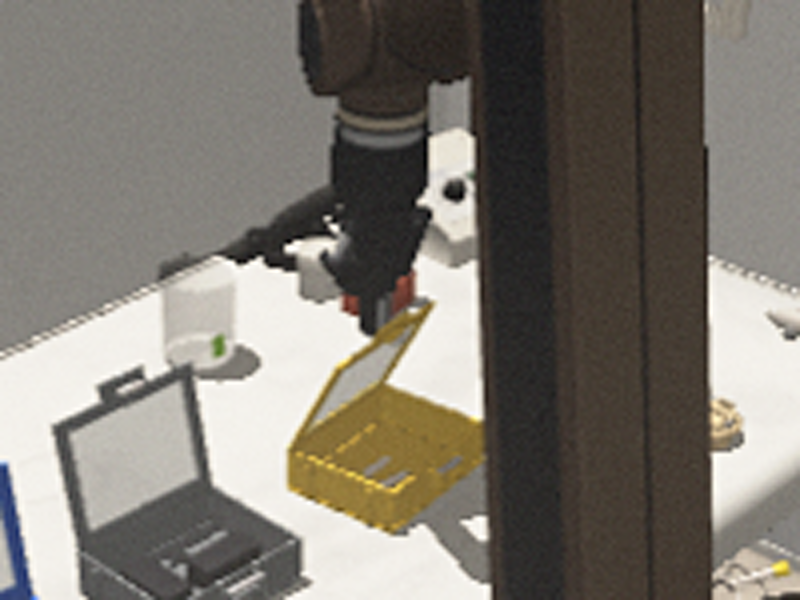

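The cover follows, now about 60° up. Continue the arc.

Request:
move_arm([
  [[0, 0, 0, -0.022, -0.001, 0.017, 0], [0, 0, 0, -0.04, -0.001, 0.033, 0], [0, 0, 0, -0.055, -0.001, 0.055, 0], [0, 0, 0, -0.067, -0.001, 0.065, 0], [0, 0, 0, -0.077, -0.001, 0.071, 0]],
])

```text
time: 33.3
eef_pos: [0.515, -0.2218, 0.0538]
tcp_rot: [0.998, 0.059, -0.002, -0.002]
contact_force: [5.6, 2.6, 8.3]
opening: -0.0
```

```bash
python3 - <<'E'
from h import *
path("yellow",[(-.06,.054),(-.06,.048),(-.06,.042),(-.06,.04)])
im=snap("scene","s20"); crop(im,"s20a",250,100,450,250,4)
E
```

```text
yellow t 33.3 pos [ 0.515  -0.2218  0.0538] turn [-0.2  0.2 -0.2] F [5.6 2.6 8.3]
(-0.06, 0.054) [-0.0007  0.0005 -0.0002]
(-0.06, 0.048) [-0.0006  0.0005  0.0058]
(-0.06, 0.042) [-0.0006  0.0005  0.0118]
(-0.06, 0.04) [-0.0006  0.0005  0.0138]
```

View pics/s20a.png

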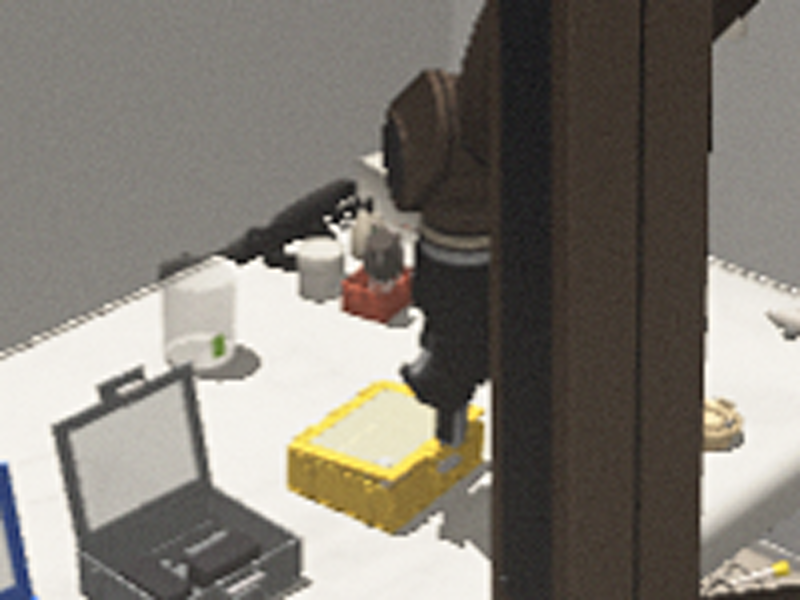

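The cover is down on the catch. Press.

Request:
move_arm([
  [[0, 0, 0, 0, 0, 0.004, 0], [0, 0, 0, 0, 0, 0.008, 0], [0, 0, 0, 0, 0, 0.011, 0], [0, 0, 0, 0, 0, 0.012, 0], [0, 0, 0, 0, 0, 0.012, 0]],
])

```text
time: 33.98
eef_pos: [0.5146, -0.2225, 0.0435]
tcp_rot: [0.998, 0.06, -0.003, -0.001]
contact_force: [-3.8, 1.1, 10.0]
opening: 0.001
```

TCP at 43.5 mm = lip top of a shut cover, at 10 N. Lift off and go behind the grey cover.

```bash
python3 - <<'E'
from h import *
path("grey",[(0,.24),(.06,.24),(.125,.21),(.125,.13)])
E
```

```text
grey t 33.98 pos [ 0.5146 -0.2225  0.0435] turn [-0.1  0.3  7.9] F [-3.8  1.1 10. ]
(0, 0.24) [ 0.0868 -0.2261 -0.1964]
(0.06, 0.24) [ 0.1463 -0.2179 -0.1968]
(0.125, 0.21) [ 0.2108 -0.2089 -0.1672]
(0.125, 0.13) [ 0.2113 -0.2087 -0.0872]
```

Request:
move_arm([
  [[0, 0, 0, 0, 0, -0.06, 0], [0, 0, 0, 0.01, 0, -0.12, 0], [0, 0, 2, 0.04, -0.01, -0.17, 0], [0, 0, 4, 0.08, -0.05, -0.19, 0], [0, 0, 8, 0.12, -0.1, -0.19, 0]],
])

```text
time: 34.6
eef_pos: [0.6247, -0.1106, 0.2365]
tcp_rot: [1.0, -0.012, 0.0, 0.0]
contact_force: [0.5, -0.8, -0.4]
opening: -0.0
```

```bash
python3 - <<'E'
from h import *
im=snap("scene","s21"); crop(im,"s21a",250,100,450,250,4)
path("grey",[(.125,.23),(.125,.13)])
E
```

```text
grey t 34.65 pos [ 0.6266 -0.103   0.2347] turn [-0.3 -0.  -0.1] F [-1.   3.6 -0.1]
(0.125, 0.23) [ 0.0711 -0.1142  0.0053]
(0.125, 0.13) [ 0.0711 -0.1136  0.1053]
```

View pics/s21a.png

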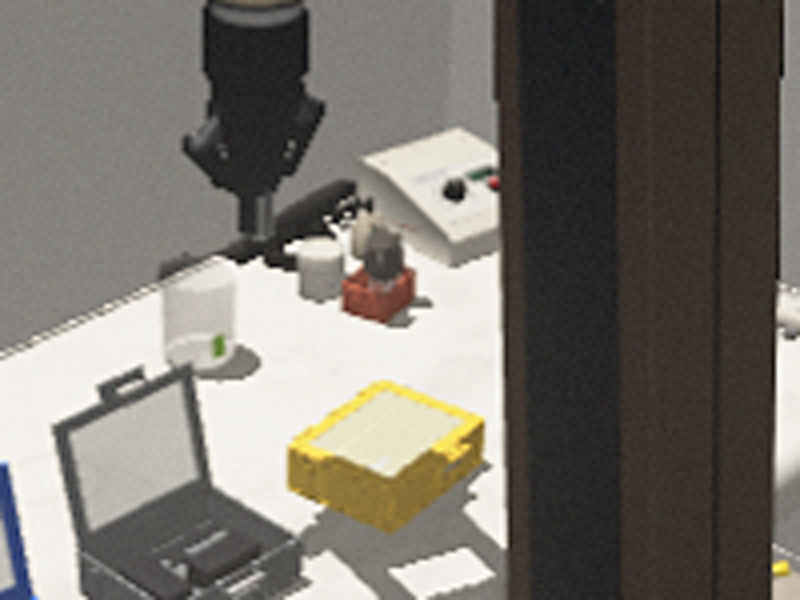

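The yellow cover is flat shut. On to grey.

Request:
move_arm([
  [[0, 0, 0, 0.04, -0.045, 0, 0], [0, 0, 0, 0.071, -0.1, 0.005, 0], [0, 0, 0, 0.071, -0.114, 0.03, 0], [0, 0, 0, 0.071, -0.114, 0.08, 0], [0, 0, 0, 0.071, -0.114, 0.105, 0]],
])

```text
time: 35.28
eef_pos: [0.6982, 0.0112, 0.1259]
tcp_rot: [1.0, -0.009, -0.003, -0.003]
contact_force: [0.5, 0.5, 0.4]
opening: -0.001
```

```bash
python3 - <<'E'
from h import *
path("grey",[(.125,.13),(.105,.13),(.084,.13),(.063,.13),(.04,.1295),(.018,.121),(-.003,.108)])
E
```

```text
grey t 35.27 pos [0.6982 0.0112 0.1259] turn [-0.4  0.3 -0.1] F [0.5 0.5 0.4]
(0.125, 0.13) [ 0.0018  0.0013 -0.0041]
(0.105, 0.13) [-0.0182  0.0013 -0.004 ]
(0.084, 0.13) [-0.0392  0.0014 -0.0039]
(0.063, 0.13) [-0.0602  0.0014 -0.0038]
(0.04, 0.1295) [-0.0832  0.0014 -0.0031]
(0.018, 0.121) [-0.1051  0.0015  0.0055]
(-0.003, 0.108) [-0.1261  0.0016  0.0186]
```

Request:
move_arm([
  [[0, 0, 0, -0.02, 0.001, -0.004, 0], [0, 0, 0, -0.04, 0.001, -0.004, 0], [0, 0, 0, -0.061, 0.001, -0.004, 0], [0, 0, 0, -0.083, 0.001, -0.003, 0], [0, 0, 0, -0.105, 0.0015, 0.0055, 0]],
])

```text
time: 35.9
eef_pos: [0.5932, 0.0117, 0.1213]
tcp_rot: [1.0, -0.009, -0.002, -0.003]
contact_force: [0.6, -0.6, -0.1]
opening: -0.003
```

```bash
python3 - <<'E'
from h import *
path("grey",[(.018,.121),(-.003,.108),(-.021,.092),(-.036,.07),(-.048,.06),(-.057,.054),(-.06,.054)])
E
```

```text
grey t 35.9 pos [0.5932 0.0117 0.1213] turn [-0.4  0.2 -0. ] F [ 0.6 -0.6 -0.1]
(0.018, 0.121) [-0.0002  0.      0.0003]
(-0.003, 0.108) [-0.0212  0.0001  0.0134]
(-0.021, 0.092) [-0.0391  0.0002  0.0294]
(-0.036, 0.07) [-0.054   0.0004  0.0515]
(-0.048, 0.06) [-0.066   0.0004  0.0615]
(-0.057, 0.054) [-0.075   0.0005  0.0675]
(-0.06, 0.054) [-0.078   0.0005  0.0675]
```

Request:
move_arm([
  [[0, 0, 0, -0.021, 0, 0.013, 0], [0, 0, 0, -0.039, 0, 0.029, 0], [0, 0, 0, -0.054, 0, 0.051, 0], [0, 0, 0, -0.066, 0, 0.061, 0], [0, 0, 0, -0.077, 0, 0.068, 0]],
])

```text
time: 36.52
eef_pos: [0.5173, 0.0134, 0.0539]
tcp_rot: [1.0, -0.009, 0.001, -0.003]
contact_force: [10.3, 1.2, 13.3]
opening: 0.001
```

```bash
python3 - <<'E'
from h import *
path("grey",[(-.06,.054),(-.06,.042)])
im=snap("scene","s22"); crop(im,"s22a",200,120,400,270,4)
E
```

```text
grey t 36.52 pos [0.5173 0.0134 0.0539] turn [-0.3 -0.1 -0.1] F [10.3  1.2 13.3]
(-0.06, 0.054) [-0.0023  0.0004 -0.0001]
(-0.06, 0.042) [-0.0023  0.0004  0.0119]
```

View pics/s22a.png

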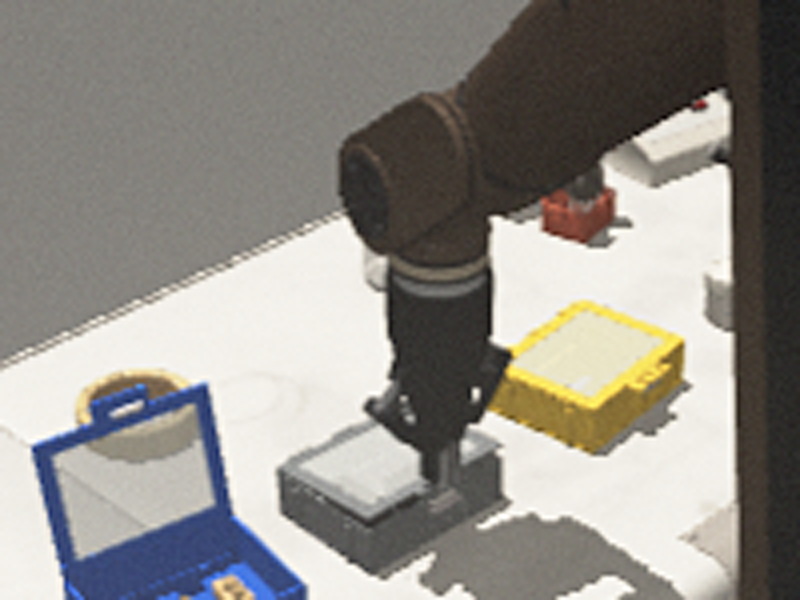

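Request:
move_arm([
  [[0, 0, 0, 0, 0, 0.004, 0], [0, 0, 0, 0, 0, 0.008, 0], [0, 0, 0, 0, 0, 0.011, 0], [0, 0, 0, 0, 0, 0.013, 0], [0, 0, 0, 0, 0, 0.013, 0]],
])

```text
time: 37.2
eef_pos: [0.519, 0.0132, 0.0434]
tcp_rot: [1.0, -0.009, 0.003, -0.003]
contact_force: [-2.1, 0.4, 10.9]
opening: 0.0
```

```bash
python3 - <<'E'
from h import *
path("blue",[(0,.24),(.06,.24),(.125,.21),(.125,.13)])
E
```

```text
blue t 37.2 pos [0.519  0.0132 0.0434] turn [-0.3 -0.3  8.3] F [-2.1  0.4 10.9]
(0, 0.24) [ 0.0515 -0.1938 -0.1952]
(0.06, 0.24) [ 0.1109 -0.1851 -0.195 ]
(0.125, 0.21) [ 0.175  -0.1755 -0.1647]
(0.125, 0.13) [ 0.1746 -0.1751 -0.0847]
```

Same for grey (43.4 mm). On to blue.

Request:
move_arm([
  [[0, 0, 0, 0, 0, -0.06, 0], [0, 0, 0, 0.01, 0, -0.12, 0], [0, 0, 2, 0.04, -0.01, -0.17, 0], [0, 0, 4, 0.08, -0.05, -0.19, 0], [0, 0, 8, 0.12, -0.09, -0.19, 0]],
])

```text
time: 37.83
eef_pos: [0.6422, 0.1005, 0.2377]
tcp_rot: [0.997, -0.081, 0.005, -0.003]
contact_force: [0.5, -0.5, -0.8]
opening: 0.001
```

```bash
python3 - <<'E'
from h import *
im=snap("scene","s23"); crop(im,"s23a",200,120,400,270,4)
path("blue",[(.125,.23),(.125,.13)])
E
```

```text
blue t 37.88 pos [0.6447 0.1051 0.2347] turn [-0.6 -0.5  0.2] F [ 0.3  0.7 -0.2]
(0.125, 0.23) [ 0.0382 -0.0867  0.006 ]
(0.125, 0.13) [ 0.0373 -0.0856  0.106 ]
```

View pics/s23a.png

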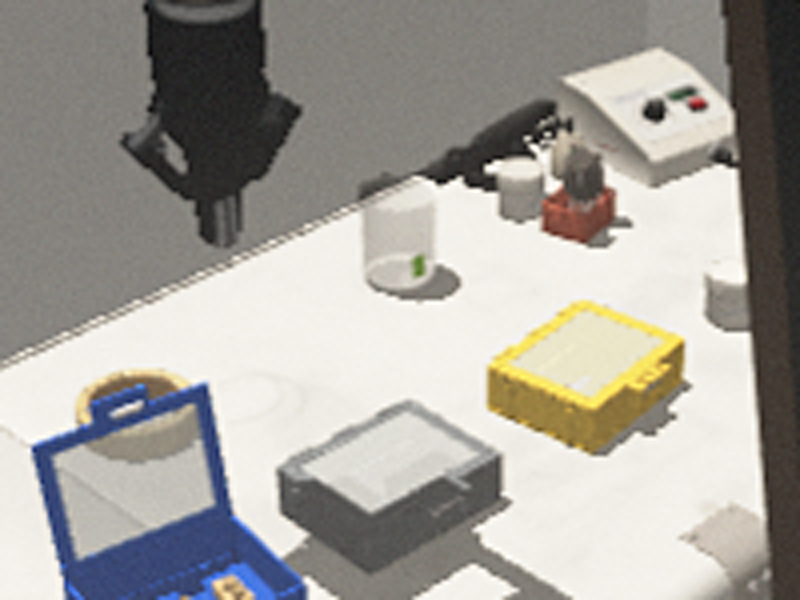

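Request:
move_arm([
  [[0, 0, 0, 0.03, -0.045, 0, 0], [-0.6, -0.5, 0, 0.038, -0.086, 0.006, 0], [-0.6, -0.5, 0, 0.037, -0.086, 0.03, 0], [-0.6, -0.5, 0, 0.037, -0.086, 0.08, 0], [-0.6, -0.5, 0, 0.037, -0.086, 0.106, 0]],
])

```text
time: 38.5
eef_pos: [0.694, 0.185, 0.125]
tcp_rot: [0.997, -0.08, -0.003, 0.001]
contact_force: [-1.0, 0.4, 0.4]
opening: 0.001
```

```bash
python3 - <<'E'
from h import *
path("blue",[(.125,.13),(.105,.13),(.084,.13),(.063,.13),(.04,.1295),(.018,.121),(-.003,.108)])
E
```

```text
blue t 38.5 pos [0.694 0.185 0.125] turn [0.1 0.3 0.2] F [-1.   0.4  0.4]
(0.125, 0.13) [ 0.0023  0.     -0.0051]
(0.105, 0.13) [-0.0177 -0.0001 -0.0049]
(0.084, 0.13) [-0.0387 -0.0002 -0.0048]
(0.063, 0.13) [-0.0597 -0.0002 -0.0047]
(0.04, 0.1295) [-0.0827 -0.0003 -0.0041]
(0.018, 0.121) [-0.1046 -0.0004  0.0046]
(-0.003, 0.108) [-0.1255 -0.0006  0.0177]
```

Request:
move_arm([
  [[0, 0, 0, -0.02, 0, -0.005, 0], [0, 0, 0, -0.04, 0, -0.005, 0], [0, 0, 0, -0.061, 0, -0.005, 0], [0, 0, 0, -0.083, 0, -0.004, 0], [0, 0, 0, -0.105, 0, 0.005, 0]],
])

```text
time: 39.12
eef_pos: [0.59, 0.2017, 0.1204]
tcp_rot: [0.997, -0.08, -0.003, 0.001]
contact_force: [0.4, 0.6, -0.3]
opening: 0.001
```

```bash
python3 - <<'E'
from h import *
path("blue",[(.018,.121),(-.003,.108),(-.021,.092),(-.036,.07),(-.048,.06),(-.057,.054),(-.06,.054)])
E
```

```text
blue t 39.12 pos [0.59   0.2017 0.1204] turn [0.1 0.3 0.2] F [ 0.4  0.6 -0.3]
(0.018, 0.121) [ 0.0007 -0.0005 -0.0006]
(-0.003, 0.108) [-0.0202 -0.0006  0.0125]
(-0.021, 0.092) [-0.0382 -0.0007  0.0286]
(-0.036, 0.07) [-0.0531 -0.0008  0.0506]
(-0.048, 0.06) [-0.065  -0.0009  0.0607]
(-0.057, 0.054) [-0.074  -0.0009  0.0667]
(-0.06, 0.054) [-0.077  -0.0009  0.0668]
```

Request:
move_arm([
  [[0, 0, 0, -0.02, -0.001, 0.0125, 0], [0, 0, 0, -0.038, -0.001, 0.0285, 0], [0, 0, 0, -0.053, -0.001, 0.05, 0], [0, 0, 0, -0.065, -0.001, 0.06, 0], [0, 0, 0, -0.077, -0.001, 0.067, 0]],
])

```text
time: 39.75
eef_pos: [0.5148, 0.2148, 0.0539]
tcp_rot: [0.997, -0.079, -0.001, 0.001]
contact_force: [7.8, -5.3, 13.5]
opening: 0.002
```

```bash
python3 - <<'E'
from h import *
path("blue",[(-.06,.054),(-.06,.042)])
im=snap("scene","s24"); crop(im,"s24a",180,140,380,290,4)
E
```

```text
blue t 39.75 pos [0.5148 0.2148 0.0539] turn [0.1 0.1 0.3] F [ 7.8 -5.3 13.5]
(-0.06, 0.054) [-0.001   0.0002 -0.0001]
(-0.06, 0.042) [-0.001   0.0001  0.0119]
```

View pics/s24a.png

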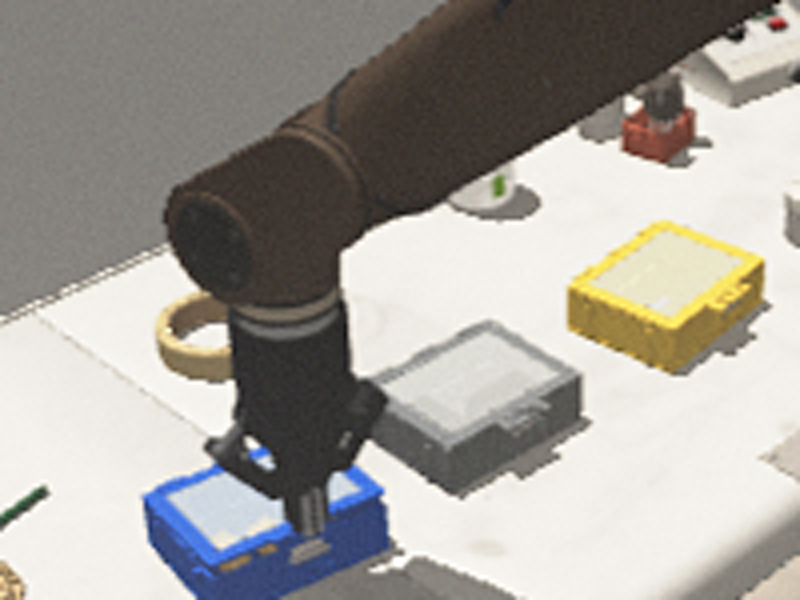

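The blue cover rests on its catch. Press it.

Request:
move_arm([
  [[0, 0, 0, 0, 0, 0.004, 0], [0, 0, 0, 0, 0, 0.008, 0], [0, 0, 0, 0, 0, 0.011, 0], [0, 0, 0, 0, 0, 0.013, 0], [0, 0, 0, 0, 0, 0.013, 0]],
])

```text
time: 40.42
eef_pos: [0.5155, 0.2154, 0.0434]
tcp_rot: [0.997, -0.079, 0.0, 0.0]
contact_force: [-2.9, -0.6, 11.4]
opening: 0.002
```

Request:
move_arm([
  [[0, 0, 0, 0, 0, -0.06, 0], [0, 0, 0, -0.01, 0, -0.12, 0], [0, 0, 0, -0.02, -0.05, -0.17, 0], [0, 0, 0, -0.02, -0.11, -0.19, 0], [0, 0, 0, -0.02, -0.17, -0.19, 0]],
])

```text
time: 41.05
eef_pos: [0.523, 0.3827, 0.2361]
tcp_rot: [0.997, -0.08, 0.002, -0.001]
contact_force: [0.8, 0.5, -1.9]
opening: -0.002
```

```bash
python3 - <<'E'
from h import *
print(st()[0]["eef_pos"])
im=snap("scene","s25"); crop(im,"s25a",180,140,380,290,4)
im2=snap("top","t25"); crop(im2,"t25a",150,170,450,310,2.6)
for b in ("blue","grey","yellow"):
    q=f"cover_{b}_lip"
    print(b,[(c,w(c,r["centre"],.044).round(3).tolist(),"expect",np.round(inbox(b,-.06,0),3).tolist(),round(r["p"],2)) for c in ("top","scene") for r in pinpoint(c,q)[:1]])
for q in ("white_pot","stone_model","stack_model"):
    print(q,[(np.round(r["centre"]),round(r["p"],2)) for r in pinpoint("top",q)[:2]])
E
```

```text
[0.52298016 0.38273796 0.23608356]
blue [('top', [[0.514, 0.214, 0.044]], 'expect', [0.514, 0.215], 0.58), ('scene', [[0.523, 0.219, 0.044]], 'expect', [0.514, 0.215], 0.82)]
grey [('top', [[0.519, 0.014, 0.044]], 'expect', [0.515, 0.013], 0.7), ('scene', [[0.505, 0.013, 0.044]], 'expect', [0.515, 0.013], 0.93)]
yellow [('top', [[0.512, -0.223, 0.044]], 'expect', [0.514, -0.222], 0.93), ('scene', [[0.509, -0.216, 0.044]], 'expect', [0.514, -0.222], 0.69)]
white_pot [(array([470., 226.]), 0.91)]
stone_model [(array([494., 287.]), 0.69)]
stack_model [(array([149., 197.]), 0.61)]
```

View pics/s25a.png

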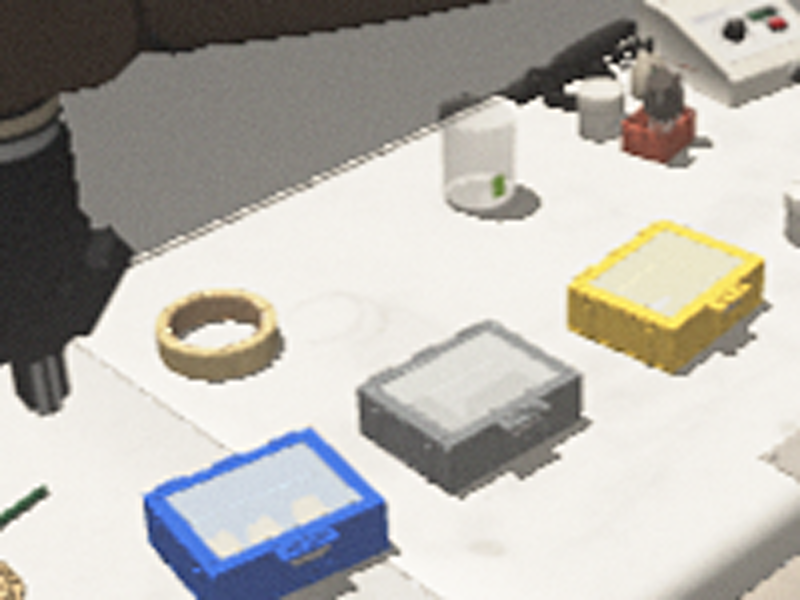

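View pics/t25a.png

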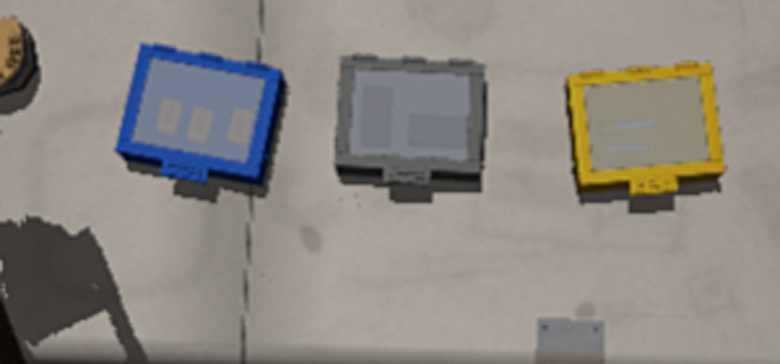

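All three covers lie shut with the parts visible through them, and the bench in front is clear. Handing in.

```bash
python3 - <<'E'
from plant import *
print(get_state()["time"]); print(ticket.sign_off())
E
```

```text
41.6
the job is handed in; nothing more can be done
None
```

All seven parts are in their boxes and all three covers are pressed shut. The job was handed in at 41.6 s of the 210 s allowed; it gives no verdict.

- **Parts:** the three segments are in the blue box, both mixing tips in the yellow and both bur cases in the grey. In the last pictures they show through the clear covers, and nothing is left on the bench in front of the boxes.
- **Covers:** each lip was pressed down to about 43.5 mm with 10 to 11 N; a shut lip stands at 44 mm. The last pictures show all three lying flat. The lips in the top view are within about 4 mm of the shut position. The scene camera reads up to about 10 mm off.
- **Bystanders:** the white pot and both casts look unmoved in the top view, within a few pixels of where they started.
- **Contacts on the way:** a finger brushed the inside wall of the blue box with about 17 N while releasing the first segment. The yellow cover was also nudged a little further open while I placed the second tip.
- **Doubtful readings:** the networks gave some wrong detections, such as the blue hinge measured while the box was still open. I used my own colour measurements for the parts instead.

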